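Block up a round bar on the drilling board

TASK

Block up the aluminium bar on the plywood drilling board: pack the two oak wedges head to tail, sloping faces together, into a rectangle with one straight face along the middle of the steel fence, and stand the V-block, groove up and parallel to the fence, right in front so that the wedges lie between it and the fence. Stand the step block upright on the board just left of the V-block (looking towards the fence), in line with it and at most 50 mm away, and lay the bar centrally in the groove. Keep the gaps from fence to wedge to wedge to V-block under about 10 mm and their middles in line, and leave the chuck key, drill case and oil bottle alone.

Things in the scene. Friction and masses are not known exactly. Their poses are not given: they have to be found in the camera images.
- board: Fixed plywood board 220 (x) x 280 (y) x 12 mm, left or right of the robot (the grey 4 mm mat with the kit is on the other side). Origin: centre of its underside. A steel fence strip is fixed on it, 200 mm long along y, centred on y=0, 20 mm wide, 12 mm higher than the board's top; its working face is at x=+80 mm. +x points to the fence, away from the robot; +y is left facing the fence.
- wedge_a: Loose oak wedge, a trapezium from above, 36 mm tall, 64 mm long (y), 36 mm wide at the head (end face y=+32), 16 mm at the tail (y=-32). Straight face at x=-18 mm; sloping face from x=+18 at the head to x=-2 at the tail. Origin on the underside, z up. On the mat at the start. Grip end to end (64 mm), 8 to 11 mm from the straight face. Identical to wedge_b; either may go next to the fence.
- wedge_b: Loose oak wedge, a trapezium from above, 36 mm tall, 64 mm long (y), 36 mm wide at the head (end face y=+32), 16 mm at the tail (y=-32). Straight face at x=-18 mm; sloping face from x=+18 at the head to x=-2 at the tail. Origin on the underside, z up. On the mat at the start. Grip end to end (64 mm), 8 to 11 mm from the straight face. Identical to wedge_a.
- v_block: Loose bright steel V-block, 0.7 kg, 50 mm wide (x), 60 mm long (y), 40 mm tall, with a 90 degree groove 28 mm wide, 14 mm deep in its top along y. Origin: centre of its underside, z up. Same after a half turn. A 36 mm bar in the groove has its axis 51.5 mm above the underside. On the mat at the start. Grip it by its end faces (60 mm), so that the fingers clear the wedges.
- step_block: Loose dark steel step block (staircase clamp support), about 0.3 kg, 36 mm wide (x), 44 mm long (y), with four 11 mm steps 16, 24, 32 and 40 mm tall rising towards +y. Origin at the centre of its underside, z up. Grip it across the 36 mm width, on the taller half. It may face either way. Starts on the 4 mm mat.
- bar: Loose plain aluminium round bar, about 0.25 kg, 36 mm diameter, 90 mm long, lying on its side. Origin at its very centre (on the axis, mid-length, so 18 mm above what it lies on); y runs along its axis; x and z turn with it if it rolls. Starts on the 4 mm mat.
- chuck_key: Bystander on the mat: T-shaped steel drill chuck key, 80 mm long (x), 70 mm cross handle at the -x end, 15 mm tall. Origin on its underside near the middle of its shaft. Leave it alone.
- drill_case: Bystander on the bench: red drill-bit case with a clear cover, 100 x 130 x 65 mm. Origin at the centre of its underside. Leave it alone.
- oil_bottle: Bystander on the bench: white plastic oil bottle with a black cap, 60 mm diameter, 150 mm tall. Origin at the centre of its underside. Leave it alone.
Not all that is in view belongs to the job. Leave any red look-alike of the v_block alone.

How it is judged:
By the outcome, as a careful person would: the job done as asked, in the order asked, and still so for the second after the job is handed in, with the robot touching nothing.
It also fails if it takes over 115 s, if anything falls off the work surface, if the arm or the gripper's body presses on something with over 40 N, if the wrist force passes 120 N, or if a joint passes its speed limit or range.

ROBOT

A 7-joint arm with a two-finger parallel gripper is mounted at the origin on the work surface. World frame = base frame: x ahead of the robot, y to its left, z up, the work surface at z = 0. Lengths are in m, angles in rad, forces in N, time in s.
With the tool pointing down it reaches from about 0.4 to 0.75 m from the base axis. Payload 19.5 kg.
Tool frame: the origin (TCP) lies at the very end of the fingers, on their centre line; the grasp point (between the pads) lies 19 mm behind it; z points along the fingers, y is the line along which they close (so a half turn about z gives the same grasp; the last joint's range is limited). The gripper opens to 85 mm and grips with 20 to 120 N. Pads are 22 mm wide; open, the fingers measure 114 mm over their backs; the gripper's body (76 mm by 85 mm) begins 54 mm behind the grasp point. The pads swing forward as they close: fully open they stand 13 mm farther back than shut.
Start: joints at [1.258, 0.707, -0.028, 1.485, 0.022, 0.951, -0.075], TCP at [0.154, -0.554, 0.231] pointing down, gripper open.
Joint ranges: [-2.71, 2.71], [-0.32, 2.16], [-1.57, 1.52], [0, 2.45], [-1.46, 4.6], [0, 2.02], [-2.83, 2.83]. Speed limits (rad/s): [1.89, 1.89, 2.57, 2.57, 3.01, 3.01, 3.01].

INTERFACE

Orientations are given as a 3x3 rotation matrix whose columns are the frame's x, y, z axes.
In Python, from cell import manip gives the robot as it stands. The module is installed in compiled form; this text tells all that it offers.
- The arm moves only by the tool step_arm, never from a script. Its argument "rows" is a list of rows, each an object of numbers: "dx", "dy", "dz": the shift along the tool's x, y, z scaled (see below); "ax", "ay", "az": the turn, a rotation vector about the tool's x, y, z scaled (see below); "gripper": the opening, from 0 (shut) to 1 (fully open). In form: [{"dx": .., "dy": .., "dz": .., "ax": .., "ay": .., "az": .., "gripper": ..}, ...]. A call has 1 to 10 rows; each row is the pose to reach, as a shift and turn from the pose commanded when the call began, along the tool's axes at that moment, turning the shorter way round; what a row does not reach only later rows make up. The controller multiplies each number of a shift by 0.1 m and each number of a turn by 360 degrees. A row lasts 1/12 s, in which the tool goes at most 41.7 mm and 7.16 degrees, less where a joint would pass 70% of its speed; a pose out of reach is approached as far as the arm can. A call with a number of a shift or a turn outside -1 to 1 is refused whole. A call with a gripper value outside its range is refused whole. The fingers move at their own pace and stop on an object; "squeeze" is the grip in N (left out, the last holds). Time passes only in rows, so rows that repeat a pose let the fingers close. It gives the time, the measured TCP pose, the force, the opening and the grip force at its end, in the units of the state.
- manip.observe(): the state, without advancing time (a new reading comes with each control period).
- manip.capture(name): name is "scene" or "top"; returns the picture (420x560x3 uint8, red, green, blue); there is no depth.
- manip.camera_params(name): a dict with "fx", "fy", "cx", "cy" (pixels), "origin" and "attitude" of the camera in the world. Camera axes: x right, y up, looking along -z (the intrinsics and any distortion apply to the point x, -y, -z); pixel columns grow to the right and rows downward; lengths in m; the calibration is good to about 2 mm. A picture is of the moment at which its call begins. camera_params takes no time and is no camera call.
- manip.hand_in(): hands the job in; it is judged then, once.
Trained networks look in the newest picture that a camera, given by its name, has taken for a name from the list of things; names that differ only in an ending like _2 or _b are one class to them, and where a whole thing is asked for, a point or a joint stands for the part that bears it (a point fixed in the world has none). Each returns a list of dicts, best first, with "conf" (0 to 1); they miss things now and then, are a little off and sometimes report something else, mostly with a low value. They report only what shows in the picture. A call takes as long as a camera call. They do not tell look-alikes from the thing itself.
- manip.outline_of(camera, name): "region" (420x560 bool, what is visible of it) and "bbox" ([left, top, right, bottom] in pixels, round what is visible of it).
- manip.pinpoint(camera, name): "location" ([column, row] in pixels: a listed point, or the origin of a listed thing).
The state is a dict: "time_s": time; "joint_pos": joint angles; "dq": joint speeds; "joint_torque": joint torques, N m; "eef_pos": TCP position; "tool_rot": TCP orientation; "contact_force": force on the tool from outside, world axes, zero at the start; "wrist_torque": the same for the moment, N m; "opening": finger opening in m; "grasp_force": force on a finger pad.
Only numpy, scipy, OpenCV 4.12 (cv2) and the standard library are available. Lean on these libraries where they do the work, as an engineer would, in place of code of your own. Each camera call takes 0.05 s, during which the arm holds its last target. There are 200 camera calls.

## Working session

There is one attempt and no reset: what is moved stays moved. The work goes in short steps, Python scripts to look and compute and a tool call to move; the robot and the scene stay as the last step left them, time stands still between calls to the robot, and variables do not carry over. Pictures are saved under pics/ and viewed, at most 14 in all, crops included, and the job is handed in when it is done.

Besides the shell and the picture viewer there is one more tool, called after ">>>" as name([rows], argument=value, ...), one row to a line, values as JSON. step_arm: Moves the arm, as the interface text tells. Shifts and turns lie within -1 to 1; 1 stands for 0.1 m of shift or 360 degrees of turn. Its arguments: {"type":"object","properties":{"rows":{"type":"array","items":{"type":"object","properties":{"dx":{"type":"number","minimum":-1,"maximum":1},"dy":{"type":"number","minimum":-1,"maximum":1},"dz":{"type":"number","minimum":-1,"maximum":1},"ax":{"type":"number","minimum":-1,"maximum":1},"ay":{"type":"number","minimum":-1,"maximum":1},"az":{"type":"number","minimum":-1,"maximum":1},"gripper":{"type":"number"}}}},"squeeze":{"type":"number"}},"required":["rows"]}

```bash
mkdir -p pics; ls; python3 - <<'E'
from cell import manip
import cv2,numpy as np
s=manip.observe();print({k:np.round(v,3).tolist() for k,v in s.items()})
for c in("scene","top"):
    im=manip.capture(c);cv2.imwrite(f"pics/{c}0.png",im[:,:,::-1]);print(c,manip.camera_params(c))
E
```

```text
pics
{'time_s': 0.0, 'joint_pos': [1.258, 0.707, -0.028, 1.485, 0.022, 0.951, -0.076], 'dq': [-0.0, -0.0, -0.002, 0.001, 0.001, -0.001, 0.002], 'joint_torque': [0.0, -88.32, 1.235, -23.616, 0.017, 0.007, 0.0], 'eef_pos': [0.154, -0.554, 0.231], 'tool_rot': [[0.964, 0.267, -0.0], [0.267, -0.964, 0.001], [-0.0, -0.001, -1.0]], 'contact_force': [0.381, 0.53, 0.292], 'wrist_torque': [0.002, 0.009, 0.062], 'grasp_force': 0.0, 'opening': 0.085}
scene {'fx': 439.3415698434602, 'fy': 439.3415698434602, 'cx': 286.76442613620816, 'cy': 210.72119071476925, 'origin': array([1.29366865, 0.04647388, 0.90799181]), 'attitude': array([[-0.06423972, -0.78691593,  0.61370725],
       [ 0.99792785, -0.04841165,  0.04238293],
       [-0.00364122,  0.61515822,  0.78839527]])}
top {'fx': 500.6180035484667, 'fy': 500.6180035484667, 'cx': 277.68988725225404, 'cy': 203.78212814330334, 'origin': array([0.36656236, 0.00192889, 1.29943547]), 'attitude': array([[-0.0762083 ,  0.97659999, -0.20110883],
       [-0.99708986, -0.07423182,  0.01736242],
       [ 0.00202746,  0.20184674,  0.97941502]])}
```

View pics/scene0.png

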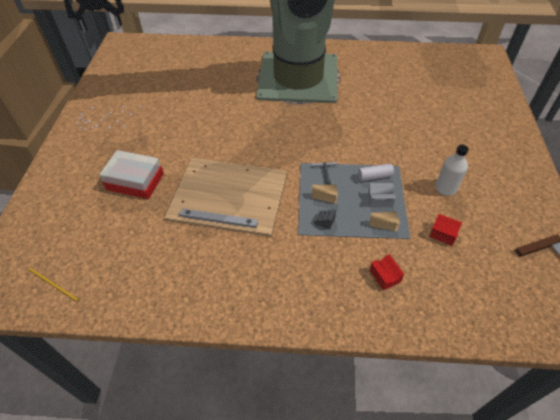

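View pics/top0.png

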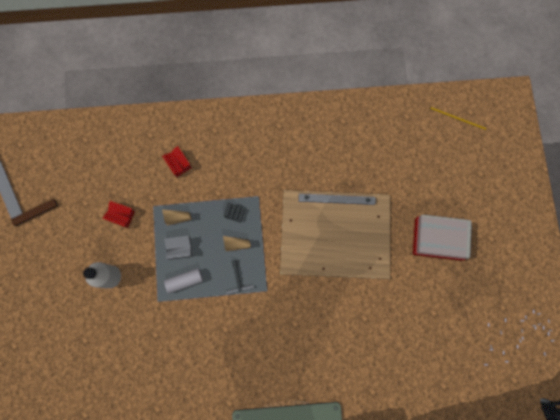

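```bash
cat > h.py <<'E'
from cell import manip
import cv2,numpy as np
from scipy.optimize import minimize
CAM={c:manip.camera_params(c) for c in("scene","top")}
def proj(c,P):
    k=CAM[c];q=(np.atleast_2d(P)-k["origin"])@k["attitude"]
    return np.c_[k["cx"]+k["fx"]*q[:,0]/-q[:,2],k["cy"]+k["fy"]*q[:,1]/q[:,2]]
def ray(c,uv):
    k=CAM[c];d=np.array([(uv[0]-k["cx"])/k["fx"],-(uv[1]-k["cy"])/k["fy"],-1]);return k["origin"],k["attitude"]@d
def onplane(c,uv,z):
    o,d=ray(c,uv);return (o+d*(z-o[2])/d[2])[:2]
def tri(uv1,uv2):
    A=[];b=[]
    for c,uv in(("scene",uv1),("top",uv2)):
        o,d=ray(c,uv);d/=np.linalg.norm(d);M=np.eye(3)-np.outer(d,d);A.append(M);b.append(M@o)
    return np.linalg.lstsq(np.vstack(A),np.hstack(b),rcond=None)[0]
def prism(xy,h,z0=0):return np.array([[x,y,z] for x,y in xy for z in(z0,h)])/1000
def box(a,b,h,z0=0):return prism([(-a,-b),(a,-b),(a,b),(-a,b)],h,z0)
t=np.linspace(0,2*np.pi,40)
MESH={"wedge":prism([(-18,-32),(-2,-32),(18,32),(-18,32)],36),"v_block":box(25,30,40),
"step_block":np.array([[x,y,z] for x in(-18,18) for y,z in((-22,0),(22,0),(22,40),(11,40),(0,32),(-11,24),(-22,16))])/1000.,
"bar":np.array([[18*np.cos(a),y,18*np.sin(a)] for a in t for y in(-45,45)])/1000,
"board":box(110,140,12)}
def pose(P,p):
    c,s=np.cos(p[2]),np.sin(p[2]);return P@np.array([[c,-s,0],[s,c,0],[0,0,1]]).T+[p[0],p[1],p[3]]
def mask(c,P,K=4):
    h=cv2.convexHull(proj(c,P).astype(np.float32))[:,0]
    m=np.zeros((420,560),np.uint8)
    cv2.fillConvexPoly(m,np.round(h*256).astype(np.int32),255,cv2.LINE_AA,8);return m/255.
def fit(name,regs,p0,free_z=False,z=.004):
    P=MESH[name]
    def f(q):
        p=[q[0],q[1],q[2]*10,q[3] if free_z else z]
        return sum(np.abs(mask(c,pose(P,p))-r).sum()/r.sum() for c,r in regs.items())
    best=None
    for y0 in p0[2]:
        x0=np.array([p0[0],p0[1],y0/10]+([z] if free_z else []))
        S=np.vstack([x0]+[x0+.008*e*(5 if i==2 else 1) for i,e in enumerate(np.eye(len(x0)))])
        r=minimize(f,x0,method="Nelder-Mead",options=dict(initial_simplex=S,xatol=2e-5,fatol=1e-4,maxiter=300))
        if best is None or r.fun<best.fun:best=r
    q=best.x.copy();q[2]*=10;return q,best.fun
E
cat > m1.py <<'E'
from h import *
import pickle
out={}
for c in("scene","top"):
    manip.capture(c)
    for n in("board","wedge_a","v_block","step_block","bar","chuck_key","drill_case","oil_bottle"):
        o=manip.outline_of(c,n);p=manip.pinpoint(c,n);out[c,n]=o
        print(c,n,[(round(d["conf"],2),np.round(d["bbox"]).astype(int).tolist(),int(d["region"].sum())) for d in o[:4]],"|",[(round(d["conf"],2),np.round(d["location"],1).tolist()) for d in p[:4]])
pickle.dump(out,open("o.pkl","wb"))
E
python3 m1.py
```

```text
scene board [(0.87, [163, 160, 285, 238], 6889)] | [(0.69, [222.8, 193.0])]
scene wedge_a [(0.58, [369, 208, 398, 229], 475), (0.57, [309, 183, 336, 203], 399)] | [(0.84, [322.8, 196.4])]
scene v_block [(0.85, [429, 217, 461, 247], 640), (0.69, [369, 255, 406, 287], 814), (0.62, [366, 182, 395, 209], 622)] | [(0.83, [379.4, 196.9]), (0.75, [441.0, 232.4])]
scene step_block [(0.65, [436, 144, 467, 196], 1047), (0.54, [314, 208, 336, 229], 356), (0.34, [369, 210, 398, 229], 531)] | [(0.54, [327.7, 220.4])]
scene bar [(0.33, [316, 162, 334, 184], 131)] | [(0.8, [374.8, 170.5])]
scene chuck_key [(0.46, [311, 161, 335, 180], 197)] | [(0.7, [325.2, 171.3])]
scene drill_case [(0.56, [100, 150, 165, 198], 2286)] | [(0.8, [137.1, 183.9])]
scene oil_bottle [(0.91, [435, 142, 468, 192], 1010)] | [(0.72, [445.2, 185.7])]
top board [(0.94, [278, 192, 391, 279], 9168), (0.31, [162, 266, 202, 293], 535)] | [(0.6, [331.4, 235.1])]
top wedge_a [(0.76, [163, 209, 191, 224], 310), (0.69, [224, 236, 250, 252], 311)] | [(0.76, [233.6, 238.6]), (0.7, [178.9, 214.2]), (0.5, [179.6, 248.0]), (0.18, [333.8, 236.4])]
top v_block [(0.81, [166, 150, 192, 174], 519), (0.75, [163, 239, 196, 257], 554), (0.63, [103, 197, 134, 227], 569)] | [(0.9, [177.2, 248.4]), (0.66, [182.1, 163.0])]
top step_block [(0.53, [223, 204, 241, 220], 277)] | [(0.73, [232.2, 214.3])]
top bar [(0.68, [163, 267, 202, 292], 588)] | [(0.78, [181.3, 277.3])]
top chuck_key [(0.72, [229, 260, 256, 290], 219)] | [(0.7, [238.7, 280.8])]
top drill_case [(0.81, [411, 213, 468, 259], 2369)] | [(0.93, [436.8, 237.8]), (0.41, [177.3, 215.7])]
top oil_bottle [(0.86, [83, 261, 121, 290], 793)] | [(0.85, [112.3, 273.4])]
```

```bash
cat > m2.py <<'E'
from h import *
import pickle
o=pickle.load(open("o.pkl","rb"))
g=lambda c,n,i:o[c,n][i]["region"].astype(float)
T=np.linspace(-np.pi,np.pi,9)[:-1]
J={"board":("board",{"scene":g("scene","board",0),"top":g("top","board",0)},T[3:6],0),
"wA":("wedge",{"scene":g("scene","wedge_a",0),"top":g("top","wedge_a",0)},T,.004),
"wB":("wedge",{"scene":g("scene","wedge_a",1),"top":g("top","wedge_a",1)},T,.004),
"v":("v_block",{"scene":g("scene","v_block",2),"top":g("top","v_block",1)},[0,1.57],.004),
"step":("step_block",{"scene":g("scene","step_block",1),"top":g("top","step_block",0)},T,.004),
"bar":("bar",{"top":g("top","bar",0)},[1.5,2,0],.022)}
R={}
for k,(n,r,y,z) in J.items():
    m=r["top"];v,u=np.nonzero(m);x0=onplane("top",(u.mean(),v.mean()),z)
    for c in (["both"] + list(r) if len(r)>1 else list(r)):
        rr=r if c=="both" else {c:r[c]}
        q,f=fit(n,rr,(*x0,y),False,z);print(k,c,np.round(q,4),round(f,3))
        if c=="both" or len(r)==1:R[k]=q
    if len(r)>1:
        q,f=fit(n,r,(*R[k][:2],[R[k][2]]),True,z);print(k,"z free",np.round(q,4),round(f,3))
pickle.dump(R,open("R.pkl","wb"))
ims=[]
for c,b in(("scene",(160,150,410,240)),("top",(150,185,400,300))):
    im=manip.capture(c)[:,:,::-1];x0,y0,x1,y1=b;s=3.2
    cr=cv2.resize(im[y0:y1,x0:x1],None,fx=s,fy=s,interpolation=cv2.INTER_CUBIC)
    for k,(n,_,_,z) in J.items():
        h=cv2.convexHull(proj(c,pose(MESH[n],[*R[k],z])).astype(np.float32))
        cv2.polylines(cr,[np.round((h-[x0-.5,y0-.5])*s).astype(int)],True,(0,255,0) if k!="wA" else (255,0,255),1)
    ims.append(cr)
cv2.imwrite("pics/crop1.png",cv2.resize(np.vstack(ims),(800,656))[:600] if 0 else cv2.resize(np.vstack(ims),(730,598)))
E
python3 m2.py
```

```text
board both [ 0.5429 -0.1642 -0.1155] 0.068
board scene [ 0.5435 -0.1638 -0.1177] 0.042
board top [ 0.5428 -0.1645 -0.1165] 0.026
board z free [ 0.5422 -0.1647 -0.1184 -0.0042] 0.059
wA both [0.6233 0.243  0.1102] 0.384
wA scene [0.6233 0.2422 0.1139] 0.136
wA top [0.6222 0.2432 0.082 ] 0.244
wA z free [6.217e-01 2.431e-01 1.131e-01 2.000e-04] 0.373
wB both [0.5394 0.0925 0.0614] 0.341
wB scene [ 0.5402  0.0925 -0.0156] 0.165
wB top [0.5392 0.0923 0.0796] 0.159
wB z free [0.5389 0.0919 0.0155 0.0016] 0.329
v both [0.5351 0.2403 0.0457] 0.248
v scene [0.536  0.2402 0.0157] 0.106
v top [0.5347 0.2411 0.0315] 0.139
v z free [ 5.351e-01  2.408e-01  4.440e-02 -1.000e-04] 0.237
step both [ 0.6174  0.0951 -0.3802] 0.363
step scene [ 0.6193  0.0946 -0.3979] 0.098
step top [0.6161 0.0964 2.7048] 0.155
step z free [ 0.6153  0.095  -0.4171 -0.0023] 0.297
bar top [0.4508 0.2326 3.4039] 0.063
```

View pics/crop1.png

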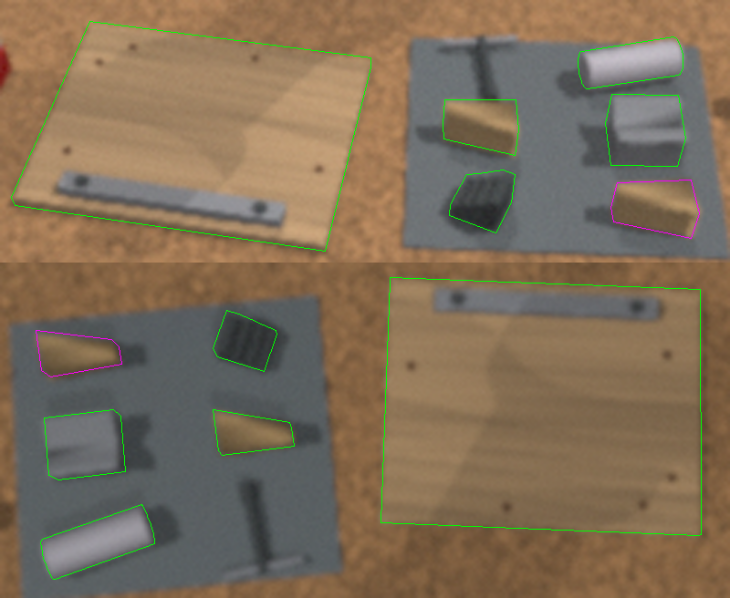

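```bash
cat > plan.py <<'E'
import sys,json,numpy as np
from cell import manip
# usage: plan.py "x y z psi_deg" ... ; prints calls from the measured (or given C=) pose
def cur():
    s=manip.observe();R=s["tool_rot"];return *s["eef_pos"],np.degrees(np.arctan2(R[1,0],R[0,0])),s
def plan(wps,p=None):
    if p is None:
        *p,s=cur();print("at",np.round(p,4),"t",round(s["time_s"],2))
    p=list(p)
    for w in wps:
        while True:
            d=np.array(w[:3])-p[:3];t=np.radians(p[3]);c,sn=np.cos(t),np.sin(t)
            l=np.array([c*d[0]+sn*d[1],sn*d[0]-c*d[1],-d[2]])*10
            a=-((w[3]-p[3]) if abs(w[3]-p[3])<=200 else 0);a=np.clip(a,-71,71)/360
            k=max(1,np.abs(l).max());l=np.round(l/k,3);a=round(float(a),4)
            n=int(np.ceil(max(np.linalg.norm(l)*100/41.7,abs(a)*360/7.16)))
            print(n,dict(dx=l[0],dy=l[1],dz=l[2],az=a))
            p[0]+=(c*l[0]+sn*l[1])/10;p[1]+=(sn*l[0]-c*l[1])/10;p[2]-=l[2]/10;p[3]-=a*360
            if k<=1 and abs(w[3]-p[3])<.3:break
        print(" ->",np.round(p,4))
if __name__=="__main__":plan([list(map(float,a.split())) for a in sys.argv[1:]])
E
python3 plan.py ".3 -.42 .2 10" ".55 -.1 .15 6" ".6143 .242 .12 5.7" ".6143 .242 .010 5.7"
```

```text
at [ 0.1538 -0.554   0.2313 15.5133] t 1.9
3 {'dx': np.float64(1.0), 'dy': np.float64(-0.509), 'dz': np.float64(0.177), 'az': 0.0153}
3 {'dx': np.float64(0.726), 'dy': np.float64(-0.463), 'dz': np.float64(0.136), 'az': 0.0}
 -> [ 0.3    -0.42    0.2    10.0053]
4 {'dx': np.float64(1.0), 'dy': np.float64(-0.9), 'dz': np.float64(0.166), 'az': 0.0111}
4 {'dx': np.float64(0.966), 'dy': np.float64(-1.0), 'dz': np.float64(0.171), 'az': 0.0}
4 {'dx': np.float64(0.921), 'dy': np.float64(-0.953), 'dz': np.float64(0.163), 'az': 0.0}
 -> [ 0.55   -0.1     0.15    6.0093]
3 {'dx': np.float64(0.299), 'dy': np.float64(-1.0), 'dz': np.float64(0.09), 'az': 0.0009}
3 {'dx': np.float64(0.293), 'dy': np.float64(-1.0), 'dz': np.float64(0.09), 'az': -0.0}
3 {'dx': np.float64(0.293), 'dy': np.float64(-1.0), 'dz': np.float64(0.089), 'az': -0.0}
1 {'dx': np.float64(0.099), 'dy': np.float64(-0.338), 'dz': np.float64(0.031), 'az': -0.0}
 -> [0.6143 0.242  0.12   5.6853]
3 {'dx': np.float64(-0.0), 'dy': np.float64(-0.0), 'dz': np.float64(1.0), 'az': -0.0}
1 {'dx': np.float64(-0.0), 'dy': np.float64(-0.0), 'dz': np.float64(0.1), 'az': -0.0}
 -> [0.6143 0.242  0.01   5.6853]
```

>>> step_arm([
  {"dx": 1, "dy": -0.5, "dz": 0.18, "az": 0.015, "gripper": 1},
  {"dx": 1, "dy": -0.5, "dz": 0.18, "az": 0.015, "gripper": 1},
  {"dx": 1, "dy": -0.5, "dz": 0.18, "az": 0.015, "gripper": 1},
  {"dx": 1, "dy": -0.5, "dz": 0.18, "az": 0.015, "gripper": 1},
], squeeze=40)

```text
invalid input at $.rows[0]: expected keys dx, dy, dz, ax, ay, az, gripper
```

>>> step_arm([
  {"dx": 0.73, "dy": -0.46, "dz": 0.13, "gripper": 1},
  {"dx": 0.73, "dy": -0.46, "dz": 0.13, "gripper": 1},
  {"dx": 0.73, "dy": -0.46, "dz": 0.13, "gripper": 1},
])

```text
invalid input at $.rows[0]: expected keys dx, dy, dz, ax, ay, az, gripper
```

>>> step_arm([
  {"dx": 1, "dy": -0.9, "dz": 0.17, "az": 0.011, "gripper": 1},
  {"dx": 1, "dy": -0.9, "dz": 0.17, "az": 0.011, "gripper": 1},
  {"dx": 1, "dy": -0.9, "dz": 0.17, "az": 0.011, "gripper": 1},
  {"dx": 1, "dy": -0.9, "dz": 0.17, "az": 0.011, "gripper": 1},
])

```text
invalid input at $.rows[0]: expected keys dx, dy, dz, ax, ay, az, gripper
```

All seven keys are required in each row.

>>> step_arm([
  {"dx": 1, "dy": -0.5, "dz": 0.18, "ax": 0, "ay": 0, "az": 0.015, "gripper": 1},
  {"dx": 1, "dy": -0.5, "dz": 0.18, "ax": 0, "ay": 0, "az": 0.015, "gripper": 1},
  {"dx": 1, "dy": -0.5, "dz": 0.18, "ax": 0, "ay": 0, "az": 0.015, "gripper": 1},
  {"dx": 1, "dy": -0.5, "dz": 0.18, "ax": 0, "ay": 0, "az": 0.015, "gripper": 1},
], squeeze=40)

```text
time_s: 2.23
eef_pos: [0.2417, -0.475, 0.2127]
tool_rot: [[0.983, 0.182, 0.002], [0.182, -0.983, 0.003], [0.002, -0.002, -1.0]]
contact_force: [1.0, 0.1, 0.1]
opening: 0.0854
grasp_force: 0.0
```

>>> step_arm([
  {"dx": 0.73, "dy": -0.46, "dz": 0.13, "ax": 0, "ay": 0, "az": 0, "gripper": 1},
  {"dx": 0.73, "dy": -0.46, "dz": 0.13, "ax": 0, "ay": 0, "az": 0, "gripper": 1},
  {"dx": 0.73, "dy": -0.46, "dz": 0.13, "ax": 0, "ay": 0, "az": 0, "gripper": 1},
])

```text
time_s: 2.48
eef_pos: [0.3058, -0.416, 0.1995]
tool_rot: [[0.983, 0.183, 0.002], [0.183, -0.983, 0.003], [0.003, -0.003, -1.0]]
contact_force: [2.6, 1.1, -0.4]
opening: 0.0854
grasp_force: 0.0
```

>>> step_arm([
  {"dx": 1, "dy": -0.9, "dz": 0.17, "ax": 0, "ay": 0, "az": 0.011, "gripper": 1},
  {"dx": 1, "dy": -0.9, "dz": 0.17, "ax": 0, "ay": 0, "az": 0.011, "gripper": 1},
  {"dx": 1, "dy": -0.9, "dz": 0.17, "ax": 0, "ay": 0, "az": 0.011, "gripper": 1},
  {"dx": 1, "dy": -0.9, "dz": 0.17, "ax": 0, "ay": 0, "az": 0.011, "gripper": 1},
])

```text
time_s: 2.82
eef_pos: [0.3868, -0.3097, 0.1827]
tool_rot: [[0.994, 0.114, 0.001], [0.114, -0.994, 0.003], [0.001, -0.003, -1.0]]
contact_force: [0.7, 0.4, -0.5]
opening: 0.0855
grasp_force: 0.0
```

>>> step_arm([
  {"dx": 0.97, "dy": -1, "dz": 0.17, "ax": 0, "ay": 0, "az": 0, "gripper": 1},
  {"dx": 0.97, "dy": -1, "dz": 0.17, "ax": 0, "ay": 0, "az": 0, "gripper": 1},
  {"dx": 0.97, "dy": -1, "dz": 0.17, "ax": 0, "ay": 0, "az": 0, "gripper": 1},
  {"dx": 0.97, "dy": -1, "dz": 0.17, "ax": 0, "ay": 0, "az": 0, "gripper": 1},
])

```text
time_s: 3.15
eef_pos: [0.4719, -0.2001, 0.1657]
tool_rot: [[0.994, 0.113, 0.001], [0.113, -0.994, 0.002], [0.001, -0.002, -1.0]]
contact_force: [0.9, 1.3, -0.4]
opening: 0.0852
grasp_force: 0.0
```

>>> step_arm([
  {"dx": 0.92, "dy": -0.95, "dz": 0.16, "ax": 0, "ay": 0, "az": 0, "gripper": 1},
  {"dx": 0.92, "dy": -0.95, "dz": 0.16, "ax": 0, "ay": 0, "az": 0, "gripper": 1},
  {"dx": 0.92, "dy": -0.95, "dz": 0.16, "ax": 0, "ay": 0, "az": 0, "gripper": 1},
  {"dx": 0.92, "dy": -0.95, "dz": 0.16, "ax": 0, "ay": 0, "az": 0, "gripper": 1},
])

```text
time_s: 3.48
eef_pos: [0.5533, -0.0942, 0.1493]
tool_rot: [[0.993, 0.114, 0.001], [0.114, -0.993, 0.003], [0.001, -0.003, -1.0]]
contact_force: [-0.2, 1.9, -0.4]
opening: 0.0855
grasp_force: 0.0
```

>>> step_arm([
  {"dx": 0.3, "dy": -1, "dz": 0.1, "ax": 0, "ay": 0, "az": 0, "gripper": 1},
  {"dx": 0.3, "dy": -1, "dz": 0.1, "ax": 0, "ay": 0, "az": 0, "gripper": 1},
  {"dx": 0.3, "dy": -1, "dz": 0.1, "ax": 0, "ay": 0, "az": 0, "gripper": 1},
])

```text
time_s: 3.73
eef_pos: [0.5697, 0.0068, 0.1397]
tool_rot: [[0.994, 0.111, -0.0], [0.111, -0.994, 0.002], [-0.0, -0.002, -1.0]]
contact_force: [0.7, 2.0, -0.3]
opening: 0.0853
grasp_force: 0.0
```

>>> step_arm([
  {"dx": 0.3, "dy": -1, "dz": 0.1, "ax": 0, "ay": 0, "az": 0, "gripper": 1},
  {"dx": 0.3, "dy": -1, "dz": 0.1, "ax": 0, "ay": 0, "az": 0, "gripper": 1},
  {"dx": 0.3, "dy": -1, "dz": 0.1, "ax": 0, "ay": 0, "az": 0, "gripper": 1},
])

```text
time_s: 3.98
eef_pos: [0.5885, 0.1098, 0.1298]
tool_rot: [[0.994, 0.111, -0.0], [0.111, -0.994, 0.002], [-0.0, -0.002, -1.0]]
contact_force: [-0.6, 1.4, -1.0]
opening: 0.0852
grasp_force: 0.0
```

>>> step_arm([
  {"dx": 0.3, "dy": -1, "dz": 0.1, "ax": 0, "ay": 0, "az": 0, "gripper": 1},
  {"dx": 0.3, "dy": -1, "dz": 0.1, "ax": 0, "ay": 0, "az": 0, "gripper": 1},
  {"dx": 0.3, "dy": -1, "dz": 0.1, "ax": 0, "ay": 0, "az": 0, "gripper": 1},
  {"dx": 0.3, "dy": -1, "dz": 0.1, "ax": 0, "ay": 0, "az": 0, "gripper": 1},
  {"dx": 0.3, "dy": -1, "dz": 0.1, "ax": 0, "ay": 0, "az": 0, "gripper": 1},
])

```text
time_s: 4.4
eef_pos: [0.6074, 0.208, 0.1199]
tool_rot: [[0.994, 0.109, -0.001], [0.109, -0.994, -0.0], [-0.001, 0.0, -1.0]]
contact_force: [-0.3, -0.2, 0.6]
opening: 0.0854
grasp_force: 0.0
```

```bash
python3 plan.py ".6143 .242 .07 5.7" ".6143 .242 .010 5.7"
```

```text
at [0.6074 0.208  0.1199 6.272 ] t 4.4
2 {'dx': np.float64(0.106), 'dy': np.float64(-0.33), 'dz': np.float64(0.499), 'az': 0.0016}
 -> [0.6143 0.242  0.07   5.696 ]
2 {'dx': np.float64(0.0), 'dy': np.float64(-0.0), 'dz': np.float64(0.6), 'az': -0.0}
 -> [0.6143 0.242  0.01   5.696 ]
```

>>> step_arm([
  {"dx": 0.106, "dy": -0.33, "dz": 0.5, "ax": 0, "ay": 0, "az": 0.0016, "gripper": 1},
  {"dx": 0.106, "dy": -0.33, "dz": 0.5, "ax": 0, "ay": 0, "az": 0.0016, "gripper": 1},
  {"dx": 0.106, "dy": -0.33, "dz": 0.5, "ax": 0, "ay": 0, "az": 0.0016, "gripper": 1},
  {"dx": 0.106, "dy": -0.33, "dz": 0.5, "ax": 0, "ay": 0, "az": 0.0016, "gripper": 1},
])

```text
time_s: 4.73
eef_pos: [0.6146, 0.2397, 0.0701]
tool_rot: [[0.995, 0.097, -0.001], [0.097, -0.995, -0.001], [-0.001, 0.001, -1.0]]
contact_force: [0.2, -0.3, 0.3]
opening: 0.0852
grasp_force: 0.0
```

>>> step_arm([
  {"dx": 0, "dy": 0, "dz": 0.3, "ax": 0, "ay": 0, "az": 0, "gripper": 1},
  {"dx": 0, "dy": 0, "dz": 0.6, "ax": 0, "ay": 0, "az": 0, "gripper": 1},
  {"dx": 0, "dy": 0, "dz": 0.6, "ax": 0, "ay": 0, "az": 0, "gripper": 1},
  {"dx": 0, "dy": 0, "dz": 0.6, "ax": 0, "ay": 0, "az": 0, "gripper": 1},
])

```text
time_s: 5.07
eef_pos: [0.6149, 0.2397, 0.0112]
tool_rot: [[0.995, 0.096, -0.0], [0.096, -0.995, -0.001], [-0.0, 0.001, -1.0]]
contact_force: [0.6, 0.3, 0.9]
opening: 0.0855
grasp_force: 0.0
```

>>> step_arm([
  {"dx": 0, "dy": 0, "dz": 0, "ax": 0, "ay": 0, "az": 0, "gripper": 0.5},
  {"dx": 0, "dy": 0, "dz": 0, "ax": 0, "ay": 0, "az": 0, "gripper": 0.5},
  {"dx": 0, "dy": 0, "dz": 0, "ax": 0, "ay": 0, "az": 0, "gripper": 0.5},
  {"dx": 0, "dy": 0, "dz": 0, "ax": 0, "ay": 0, "az": 0, "gripper": 0.5},
  {"dx": 0, "dy": 0, "dz": 0, "ax": 0, "ay": 0, "az": 0, "gripper": 0.5},
  {"dx": 0, "dy": 0, "dz": 0, "ax": 0, "ay": 0, "az": 0, "gripper": 0.5},
], squeeze=40)

```text
time_s: 5.57
eef_pos: [0.6158, 0.2411, 0.013]
tool_rot: [[0.995, 0.097, 0.003], [0.097, -0.995, 0.001], [0.003, -0.0, -1.0]]
contact_force: [-2.7, -1.7, 12.9]
opening: 0.0631
grasp_force: 41.9
```

>>> step_arm([
  {"dx": 0, "dy": 0, "dz": -0.3, "ax": 0, "ay": 0, "az": 0, "gripper": 0.5},
  {"dx": 0, "dy": 0, "dz": -0.6, "ax": 0, "ay": 0, "az": 0, "gripper": 0.5},
  {"dx": 0, "dy": 0, "dz": -1, "ax": 0, "ay": 0, "az": 0, "gripper": 0.5},
  {"dx": 0, "dy": 0, "dz": -1, "ax": 0, "ay": 0, "az": 0, "gripper": 0.5},
  {"dx": 0, "dy": 0, "dz": -1, "ax": 0, "ay": 0, "az": 0, "gripper": 0.5},
])

```text
time_s: 5.98
eef_pos: [0.6158, 0.2415, 0.1139]
tool_rot: [[0.995, 0.097, 0.005], [0.097, -0.995, 0.002], [0.005, -0.002, -1.0]]
contact_force: [1.1, 0.2, -0.2]
opening: 0.063
grasp_force: 45.8
```

```bash
python3 - <<'E'
from h import *
a=manip.capture("scene")[:,:,::-1];b=manip.capture("top")[:,:,::-1]
s=manip.observe();p=s["eef_pos"]
out=[]
for c,im in(("scene",a),("top",b)):
    u,v=proj(c,p)[0].astype(int);print(c,proj(c,p))
    out.append(cv2.resize(im[v-35:v+35,u-45:u+45],None,fx=4.4,fy=4.4,interpolation=cv2.INTER_CUBIC))
cv2.imwrite("pics/grip1.png",np.hstack(out))
E
python3 - <<'E'
import numpy as np
B=np.array([.5429,-.1642]);t=-.1165;R=np.array([[np.cos(t),-np.sin(t)],[np.sin(t),np.cos(t)]])
for n,p in dict(w1_grip=(77-9.5,0),w2_grip=(23+9.5,0),w2pre=(10,0),v=(0,0),step=(0,77)).items():print(n,B+R@np.array(p)/1000)
E
```

```text
scene [[388.77909872 196.04674544]]
top [[170.17850607 210.19709265]]
w1_grip [ 0.60994245 -0.17204597]
w2_grip [ 0.5751797  -0.16797769]
w2pre [ 0.55283222 -0.16536237]
v [ 0.5429 -0.1642]
step [ 0.55185022 -0.08772194]
```

View pics/grip1.png

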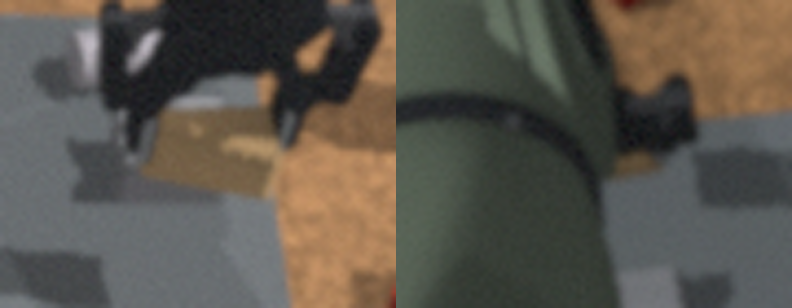

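```bash
python3 plan.py ".605 -.1715 .1 173.3" ".605 -.1715 .0225 173.3" ".6124 -.1724 .0225 173.3"
```

```text
at [0.6145 0.2411 0.1109 5.5757] t 6.08
10 {'dx': np.float64(-0.121), 'dy': np.float64(1.0), 'dz': np.float64(0.026), 'az': -0.1972}
10 {'dx': np.float64(-1.0), 'dy': np.float64(0.215), 'dz': np.float64(0.027), 'az': -0.1972}
4 {'dx': np.float64(-0.603), 'dy': np.float64(-1.0), 'dz': np.float64(0.031), 'az': -0.0715}
3 {'dx': np.float64(-0.087), 'dy': np.float64(-0.925), 'dz': np.float64(0.025), 'az': -0.0}
 -> [ 6.050000e-01 -1.714000e-01  1.000000e-01  1.732997e+02]
2 {'dx': np.float64(-0.0), 'dy': np.float64(-0.0), 'dz': np.float64(0.775), 'az': -0.0}
 -> [ 6.050000e-01 -1.714000e-01  2.250000e-02  1.732997e+02]
1 {'dx': np.float64(-0.075), 'dy': np.float64(-0.001), 'dz': np.float64(-0.0), 'az': -0.0}
 -> [ 6.124000e-01 -1.724000e-01  2.250000e-02  1.732997e+02]
```

>>> step_arm([
  {"dx": 0, "dy": 0.3, "dz": 0, "ax": 0, "ay": 0, "az": -0.197, "gripper": 0.5},
  {"dx": 0, "dy": 0.5, "dz": 0, "ax": 0, "ay": 0, "az": -0.197, "gripper": 0.5},
  {"dx": -0.12, "dy": 1, "dz": 0, "ax": 0, "ay": 0, "az": -0.197, "gripper": 0.5},
  {"dx": -0.12, "dy": 1, "dz": 0, "ax": 0, "ay": 0, "az": -0.197, "gripper": 0.5},
  {"dx": -0.12, "dy": 1, "dz": 0, "ax": 0, "ay": 0, "az": -0.197, "gripper": 0.5},
  {"dx": -0.12, "dy": 1, "dz": 0, "ax": 0, "ay": 0, "az": -0.197, "gripper": 0.5},
  {"dx": -0.12, "dy": 1, "dz": 0, "ax": 0, "ay": 0, "az": -0.197, "gripper": 0.5},
  {"dx": -0.12, "dy": 1, "dz": 0, "ax": 0, "ay": 0, "az": -0.197, "gripper": 0.5},
  {"dx": -0.12, "dy": 1, "dz": 0, "ax": 0, "ay": 0, "az": -0.197, "gripper": 0.5},
  {"dx": -0.12, "dy": 1, "dz": 0, "ax": 0, "ay": 0, "az": -0.197, "gripper": 0.5},
])

```text
time_s: 6.92
eef_pos: [0.612, 0.1403, 0.1096]
tool_rot: [[0.227, 0.974, -0.001], [0.974, -0.227, -0.0], [-0.0, -0.001, -1.0]]
contact_force: [0.2, 0.0, -0.2]
opening: 0.0633
grasp_force: 45.7
```

>>> step_arm([
  {"dx": -0.3, "dy": 0.07, "dz": 0, "ax": 0, "ay": 0, "az": -0.197, "gripper": 0.5},
  {"dx": -0.6, "dy": 0.13, "dz": 0, "ax": 0, "ay": 0, "az": -0.197, "gripper": 0.5},
  {"dx": -1, "dy": 0.2, "dz": 0, "ax": 0, "ay": 0, "az": -0.197, "gripper": 0.5},
  {"dx": -1, "dy": 0.2, "dz": 0, "ax": 0, "ay": 0, "az": -0.197, "gripper": 0.5},
  {"dx": -1, "dy": 0.2, "dz": 0, "ax": 0, "ay": 0, "az": -0.197, "gripper": 0.5},
  {"dx": -1, "dy": 0.2, "dz": 0, "ax": 0, "ay": 0, "az": -0.197, "gripper": 0.5},
  {"dx": -1, "dy": 0.2, "dz": 0, "ax": 0, "ay": 0, "az": -0.197, "gripper": 0.5},
  {"dx": -1, "dy": 0.2, "dz": 0, "ax": 0, "ay": 0, "az": -0.197, "gripper": 0.5},
  {"dx": -1, "dy": 0.2, "dz": 0, "ax": 0, "ay": 0, "az": -0.197, "gripper": 0.5},
  {"dx": -1, "dy": 0.2, "dz": 0, "ax": 0, "ay": 0, "az": -0.197, "gripper": 0.5},
])

```text
time_s: 7.75
eef_pos: [0.6081, 0.0384, 0.1097]
tool_rot: [[-0.846, 0.533, -0.001], [0.533, 0.846, 0.0], [0.001, -0.0, -1.0]]
contact_force: [-0.6, -0.8, -0.1]
opening: 0.0636
grasp_force: 45.7
```

```bash
python3 plan.py ".605 -.1715 .1 173.3" ".605 -.1715 .0225 173.3" ".6124 -.1724 .0225 173.3"
```

```text
at [6.081000e-01 3.840000e-02 1.097000e-01 1.477827e+02] t 7.75
4 {'dx': np.float64(-0.61), 'dy': np.float64(-1.0), 'dz': np.float64(0.054), 'az': -0.0709}
3 {'dx': np.float64(-0.095), 'dy': np.float64(-0.924), 'dz': np.float64(0.043), 'az': 0.0}
 -> [ 6.050000e-01 -1.716000e-01  1.000000e-01  1.733067e+02]
2 {'dx': np.float64(0.0), 'dy': np.float64(0.0), 'dz': np.float64(0.775), 'az': 0.0}
 -> [ 6.050000e-01 -1.716000e-01  2.250000e-02  1.733067e+02]
1 {'dx': np.float64(-0.074), 'dy': np.float64(0.0), 'dz': np.float64(-0.0), 'az': 0.0}
 -> [ 6.124000e-01 -1.724000e-01  2.250000e-02  1.733067e+02]
```

>>> step_arm([
  {"dx": -0.3, "dy": -0.5, "dz": 0, "ax": 0, "ay": 0, "az": -0.071, "gripper": 0.5},
  {"dx": -0.61, "dy": -1, "dz": 0.05, "ax": 0, "ay": 0, "az": -0.071, "gripper": 0.5},
  {"dx": -0.61, "dy": -1, "dz": 0.05, "ax": 0, "ay": 0, "az": -0.071, "gripper": 0.5},
  {"dx": -0.61, "dy": -1, "dz": 0.05, "ax": 0, "ay": 0, "az": -0.071, "gripper": 0.5},
  {"dx": -0.61, "dy": -1, "dz": 0.05, "ax": 0, "ay": 0, "az": -0.071, "gripper": 0.5},
])

```text
time_s: 8.17
eef_pos: [0.6053, -0.0808, 0.1043]
tool_rot: [[-0.993, 0.122, -0.002], [0.122, 0.993, 0.0], [0.002, 0.0, -1.0]]
contact_force: [0.3, 0.9, -0.4]
opening: 0.0636
grasp_force: 45.7
```

>>> step_arm([
  {"dx": -0.05, "dy": -0.5, "dz": 0, "ax": 0, "ay": 0, "az": 0, "gripper": 0.5},
  {"dx": -0.1, "dy": -0.92, "dz": 0.04, "ax": 0, "ay": 0, "az": 0, "gripper": 0.5},
  {"dx": -0.1, "dy": -0.92, "dz": 0.04, "ax": 0, "ay": 0, "az": 0, "gripper": 0.5},
  {"dx": -0.1, "dy": -0.92, "dz": 0.4, "ax": 0, "ay": 0, "az": 0, "gripper": 0.5},
  {"dx": -0.1, "dy": -0.92, "dz": 0.4, "ax": 0, "ay": 0, "az": 0, "gripper": 0.5},
  {"dx": -0.1, "dy": -0.92, "dz": 0.4, "ax": 0, "ay": 0, "az": 0, "gripper": 0.5},
  {"dx": -0.1, "dy": -0.92, "dz": 0.4, "ax": 0, "ay": 0, "az": 0, "gripper": 0.5},
])

```text
time_s: 8.75
eef_pos: [0.6051, -0.1695, 0.0663]
tool_rot: [[-0.993, 0.122, 0.0], [0.122, 0.993, 0.001], [-0.0, 0.001, -1.0]]
contact_force: [0.3, 0.9, 0.8]
opening: 0.0629
grasp_force: 45.7
```

```bash
cat > look.py <<'E'
# enlarged crop of both cameras round the board with the fence face and model outlines drawn
from h import *
import sys
B=[.5429,-.1642,-.1165]
a=manip.capture("scene")[:,:,::-1];b=manip.capture("top")[:,:,::-1];out=[]
for c,im,w in(("scene",a,(170,150,290,240)),("top",b,(280,180,400,270))):
    x0,y0,x1,y1=w;s=3.3
    out.append(cv2.resize(im[y0:y1,x0:x1],None,fx=s,fy=s,interpolation=cv2.INTER_CUBIC))
cv2.imwrite(sys.argv[1],np.hstack(out))
E
python3 plan.py ".605 -.1715 .0225 173.3" ".6124 -.1724 .0225 173.3";python3 look.py pics/w1.png
```

```text
at [ 6.051000e-01 -1.695000e-01  6.630000e-02  1.730126e+02] t 8.75
2 {'dx': np.float64(-0.001), 'dy': np.float64(-0.02), 'dz': np.float64(0.438), 'az': -0.0008}
 -> [ 6.050000e-01 -1.715000e-01  2.250000e-02  1.733006e+02]
1 {'dx': np.float64(-0.075), 'dy': np.float64(0.0), 'dz': np.float64(0.0), 'az': 0.0}
 -> [ 6.124000e-01 -1.724000e-01  2.250000e-02  1.733006e+02]
```

View pics/w1.png

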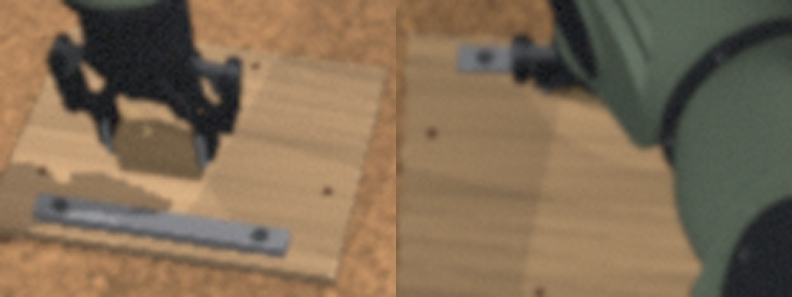

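>>> step_arm([
  {"dx": 0, "dy": -0.02, "dz": 0.3, "ax": 0, "ay": 0, "az": -0.0008, "gripper": 0.5},
  {"dx": 0, "dy": -0.02, "dz": 0.4, "ax": 0, "ay": 0, "az": -0.0008, "gripper": 0.5},
  {"dx": 0, "dy": -0.02, "dz": 0.43, "ax": 0, "ay": 0, "az": -0.0008, "gripper": 0.5},
  {"dx": 0, "dy": -0.02, "dz": 0.43, "ax": 0, "ay": 0, "az": -0.0008, "gripper": 0.5},
  {"dx": 0, "dy": -0.02, "dz": 0.43, "ax": 0, "ay": 0, "az": -0.0008, "gripper": 0.5},
])

```text
time_s: 9.27
eef_pos: [0.6049, -0.1728, 0.0233]
tool_rot: [[-0.993, 0.117, 0.001], [0.117, 0.993, 0.0], [-0.001, 0.0, -1.0]]
contact_force: [-0.5, -0.8, 0.4]
opening: 0.063
grasp_force: 45.8
```

>>> step_arm([
  {"dx": -0.02, "dy": 0, "dz": 0, "ax": 0, "ay": 0, "az": 0, "gripper": 0.5},
  {"dx": -0.04, "dy": 0, "dz": 0, "ax": 0, "ay": 0, "az": 0, "gripper": 0.5},
  {"dx": -0.05, "dy": 0, "dz": 0, "ax": 0, "ay": 0, "az": 0, "gripper": 0.5},
  {"dx": -0.05, "dy": 0, "dz": 0, "ax": 0, "ay": 0, "az": 0, "gripper": 0.5},
])

```text
time_s: 9.6
eef_pos: [0.6097, -0.1737, 0.0226]
tool_rot: [[-0.993, 0.117, 0.001], [0.117, 0.993, 0.0], [-0.001, 0.0, -1.0]]
contact_force: [0.1, 0.1, -0.4]
opening: 0.0631
grasp_force: 45.8
```

>>> step_arm([
  {"dx": -0.01, "dy": 0.015, "dz": 0, "ax": 0, "ay": 0, "az": 0, "gripper": 0.5},
  {"dx": -0.02, "dy": 0.015, "dz": 0, "ax": 0, "ay": 0, "az": 0, "gripper": 0.5},
  {"dx": -0.02, "dy": 0.015, "dz": 0, "ax": 0, "ay": 0, "az": 0, "gripper": 0.5},
])

```text
time_s: 9.85
eef_pos: [0.6111, -0.1721, 0.0222]
tool_rot: [[-0.993, 0.117, -0.002], [0.117, 0.993, 0.0], [0.002, 0.0, -1.0]]
contact_force: [-3.4, 1.4, 2.0]
opening: 0.0633
grasp_force: 45.9
```

>>> step_arm([
  {"dx": -0.01, "dy": 0, "dz": 0, "ax": 0, "ay": 0, "az": 0, "gripper": 0.5},
  {"dx": -0.01, "dy": 0, "dz": 0, "ax": 0, "ay": 0, "az": 0, "gripper": 0.5},
])

```text
time_s: 10.02
eef_pos: [0.6112, -0.1721, 0.0221]
tool_rot: [[-0.993, 0.117, -0.004], [0.117, 0.993, 0.0], [0.004, 0.0, -1.0]]
contact_force: [-11.5, 3.4, 5.5]
opening: 0.0631
grasp_force: 45.9
```

>>> step_arm([
  {"dx": 0.005, "dy": 0, "dz": 0.01, "ax": 0, "ay": 0, "az": 0, "gripper": 0.5},
  {"dx": 0.005, "dy": 0, "dz": 0.01, "ax": 0, "ay": 0, "az": 0, "gripper": 0.5},
  {"dx": 0.005, "dy": 0, "dz": 0.01, "ax": 0, "ay": 0, "az": 0, "gripper": 1},
  {"dx": 0.005, "dy": 0, "dz": 0.01, "ax": 0, "ay": 0, "az": 0, "gripper": 1},
  {"dx": 0.005, "dy": 0, "dz": 0.01, "ax": 0, "ay": 0, "az": 0, "gripper": 1},
  {"dx": 0.005, "dy": 0, "dz": 0.01, "ax": 0, "ay": 0, "az": 0, "gripper": 1},
  {"dx": 0.005, "dy": 0, "dz": 0.01, "ax": 0, "ay": 0, "az": 0, "gripper": 1},
])

```text
time_s: 10.6
eef_pos: [0.6121, -0.1724, 0.0213]
tool_rot: [[-0.993, 0.117, 0.0], [0.117, 0.993, 0.0], [-0.0, 0.0, -1.0]]
contact_force: [-0.3, 0.9, 0.3]
opening: 0.0856
grasp_force: 0.0
```

>>> step_arm([
  {"dx": 0, "dy": 0, "dz": -0.3, "ax": 0, "ay": 0, "az": 0, "gripper": 1},
  {"dx": 0, "dy": 0, "dz": -0.7, "ax": 0, "ay": 0, "az": 0, "gripper": 1},
  {"dx": 0, "dy": 0, "dz": -0.9, "ax": 0, "ay": 0, "az": 0, "gripper": 1},
  {"dx": 0, "dy": 0, "dz": -0.9, "ax": 0, "ay": 0, "az": 0, "gripper": 1},
])

```text
time_s: 10.93
eef_pos: [0.6138, -0.1725, 0.1159]
tool_rot: [[-0.993, 0.118, 0.006], [0.118, 0.993, -0.001], [-0.006, -0.0, -1.0]]
contact_force: [0.7, 0.7, -0.1]
opening: 0.0856
grasp_force: 0.0
```

```bash
python3 plan.py ".5309 .092 .1 182.9" ".5309 .092 .012 182.9"
```

```text
at [ 6.138000e-01 -1.725000e-01  1.159000e-01  1.732452e+02] t 10.93
3 {'dx': np.float64(0.449), 'dy': np.float64(1.0), 'dz': np.float64(0.063), 'az': -0.0268}
3 {'dx': np.float64(0.258), 'dy': np.float64(1.0), 'dz': np.float64(0.059), 'az': -0.0}
2 {'dx': np.float64(0.161), 'dy': np.float64(0.623), 'dz': np.float64(0.037), 'az': -0.0}
 -> [5.309000e-01 9.200000e-02 1.000000e-01 1.828932e+02]
3 {'dx': np.float64(0.0), 'dy': np.float64(-0.0), 'dz': np.float64(0.88), 'az': -0.0}
 -> [5.309000e-01 9.200000e-02 1.200000e-02 1.828932e+02]
```

>>> step_arm([
  {"dx": 0.45, "dy": 1, "dz": 0.06, "ax": 0, "ay": 0, "az": -0.027, "gripper": 1},
  {"dx": 0.45, "dy": 1, "dz": 0.06, "ax": 0, "ay": 0, "az": -0.027, "gripper": 1},
  {"dx": 0.45, "dy": 1, "dz": 0.06, "ax": 0, "ay": 0, "az": -0.027, "gripper": 1},
  {"dx": 0.45, "dy": 1, "dz": 0.06, "ax": 0, "ay": 0, "az": -0.027, "gripper": 1},
])

```text
time_s: 11.27
eef_pos: [0.5779, -0.0619, 0.1055]
tool_rot: [[-0.998, -0.059, -0.0], [-0.059, 0.998, 0.003], [0.0, 0.003, -1.0]]
contact_force: [-0.4, 0.7, 0.3]
opening: 0.0851
grasp_force: 0.0
```

>>> step_arm([
  {"dx": 0.26, "dy": 1, "dz": 0.06, "ax": 0, "ay": 0, "az": 0, "gripper": 1},
  {"dx": 0.26, "dy": 1, "dz": 0.06, "ax": 0, "ay": 0, "az": 0, "gripper": 1},
  {"dx": 0.26, "dy": 1, "dz": 0.06, "ax": 0, "ay": 0, "az": 0, "gripper": 1},
  {"dx": 0.26, "dy": 1, "dz": 0.06, "ax": 0, "ay": 0, "az": 0, "gripper": 1},
  {"dx": 0.26, "dy": 1, "dz": 0.06, "ax": 0, "ay": 0, "az": 0, "gripper": 1},
])

```text
time_s: 11.68
eef_pos: [0.5478, 0.0315, 0.0993]
tool_rot: [[-0.999, -0.054, 0.0], [-0.054, 0.999, 0.0], [-0.0, 0.0, -1.0]]
contact_force: [-0.3, -0.4, 0.2]
opening: 0.0852
grasp_force: 0.0
```

```bash
cat > m3.py <<'E'
# refit wedges where visible
from h import *
import sys
T=np.linspace(-np.pi,np.pi,9)[:-1]
names=sys.argv[1:] or ["wedge_a"]
for n in names:
  r={}
  for c in("scene","top"):
    manip.capture(c);r[c]=manip.outline_of(c,n)
    print(c,[(round(d["conf"],2),np.round(d["bbox"]).astype(int).tolist()) for d in r[c]])
  for a in r["scene"]:
    for b in r["top"]:
        ca,cb=[np.array(np.nonzero(d["region"]))[::-1].mean(1) for d in(a,b)]
        if np.linalg.norm(onplane("scene",ca,.03)-onplane("top",cb,.03))>.03:continue
        x=onplane("top",cb,.03);z=.012 if x[1]<0 else .004
        for m in({"scene":a["region"]*1.,"top":b["region"]*1.},{"scene":a["region"]*1.},{"top":b["region"]*1.}):
            print(n,np.round(a["conf"],2),np.round(b["conf"],2),[np.round(v,4) for v in fit(n.replace("_a",""),m,(*x,T),False,z+(.018 if n=="bar" else 0))])
E
python3 m3.py wedge_a; python3 plan.py ".5309 .092 .1 182.9" ".5309 .092 .012 182.9"; python3 look.py pics/w2.png
```

```text
< truncated: earlier output is in /tmp/bash_jobs.1000/acfff9e39a79/stdout >
 np.float64(0.0), 'dz': np.float64(-0.0), 'az': 0.0}
0 {'dx': np.float64(0.0), 'dy': np.float64(0.0), 'dz': np.float64(-0.0), 'az': 0.0}
0 {'dx': np.float64(0.0), 'dy': np.float64(0.0), 'dz': np.float64(-0.0), 'az': 0.0}
0 {'dx': np.float64(0.0), 'dy': np.float64(0.0), 'dz': np.float64(-0.0), 'az': 0.0}
0 {'dx': np.float64(0.0), 'dy': np.float64(0.0), 'dz': np.float64(-0.0), 'az': 0.0}
0 {'dx': np.float64(0.0), 'dy': np.float64(0.0), 'dz': np.float64(-0.0), 'az': 0.0}
0 {'dx': np.float64(0.0), 'dy': np.float64(0.0), 'dz': np.float64(-0.0), 'az': 0.0}
0 {'dx': np.float64(0.0), 'dy': np.float64(0.0), 'dz': np.float64(-0.0), 'az': 0.0}
0 {'dx': np.float64(0.0), 'dy': np.float64(0.0), 'dz': np.float64(-0.0), 'az': 0.0}
0 {'dx': np.float64(0.0), 'dy': np.float64(0.0), 'dz': np.float64(-0.0), 'az': 0.0}
0 {'dx': np.float64(0.0), 'dy': np.float64(0.0), 'dz': np.float64(-0.0), 'az': 0.0}
0 {'dx': np.float64(0.0), 'dy': np.float64(0.0), 'dz': np.float64(-0.0), 'az': 0.0}
0 {'dx': np.float64(0.0), 'dy': np.float64(0.0)
[... 2394 characters left out ...]
x': np.float64(0.0), 'dy': np.float64(0.0), 'dz': np.float64(-0.0), 'az': 0.0}
0 {'dx': np.float64(0.0), 'dy': np.float64(0.0), 'dz': np.float64(-0.0), 'az': 0.0}
0 {'dx': np.float64(0.0), 'dy': np.float64(0.0), 'dz': np.float64(-0.0), 'az': 0.0}
0 {'dx': np.float64(0.0), 'dy': np.float64(0.0), 'dz': np.float64(-0.0), 'az': 0.0}
0 {'dx': np.float64(0.0), 'dy': np.float64(0.0), 'dz': np.float64(-0.0), 'az': 0.0}
0 {'dx': np.float64(0.0), 'dy': np.float64(0.0), 'dz': np.float64(-0.0), 'az': 0.0}
0 {'dx': np.float64(0.0), 'dy': np.float64(0.0), 'dz': np.float64(-0.0), 'az': 0.0}
Still running in the background as job /tmp/bash_jobs.1000/acfff9e39a79 (pid 1063). You'll get a notice when it ends.
```

Angle wrap loop in my helper; fix it.

```bash
kill -9 -- -$(cat /tmp/bash_jobs.1000/acfff9e39a79/pid); head -c 1500 /tmp/bash_jobs.1000/acfff9e39a79/stdout | grep -v "^0 "
python3 - <<'E'
s=open('plan.py').read()
s=s.replace('    for w in wps:\n','    for w in wps:\n        w[3]=p[3]+(w[3]-p[3]+180)%360-180\n').replace('-((w[3]-p[3]) if abs(w[3]-p[3])<=200 else 0)','-(w[3]-p[3])')
s=s.replace('dict(dx=l[0],dy=l[1],dz=l[2],az=a)','[float(v) for v in l],"az",a')
open('plan.py','w').write(s)
E
python3 plan.py ".5309 .092 .1 182.9" ".5309 .092 .012 182.9"|head -20; python3 look.py pics/w2.png
```

```text
scene [(0.87, [208, 195, 234, 214]), (0.79, [314, 183, 336, 204])]
top [(0.66, [323, 200, 354, 215]), (0.52, [221, 233, 250, 252])]
wedge_a 0.87 0.66 [array([ 0.6042, -0.1728, -3.3277]), np.float64(0.7303)]
wedge_a 0.87 0.66 [array([ 0.6006, -0.1725,  2.8451]), np.float64(0.3338)]
wedge_a 0.87 0.66 [array([ 0.6057, -0.1737,  2.9301]), np.float64(0.3741)]
wedge_a 0.79 0.52 [array([0.5386, 0.0924, 0.0074]), np.float64(0.4232)]
wedge_a 0.79 0.52 [array([ 0.5398,  0.0926, -0.0589]), np.float64(0.1947)]
wedge_a 0.79 0.52 [array([0.5386, 0.0922, 0.0426]), np.float64(0.213)]
at [ 5.481000e-01  2.960000e-02  9.920000e-02 -1.771109e+02] t 11.88
2 {'dx': np.float64(0.14), 'dy': np.float64(0.632), 'dz': np.float64(-0.008), 'az': 0.0}
at [ 5.481000e-01  2.960000e-02  9.920000e-02 -1.771109e+02] t 11.88
2 [0.14, 0.632, -0.008] az -0.0
 -> [ 5.309000e-01  9.200000e-02  1.000000e-01 -1.771109e+02]
3 [0.0, 0.0, 0.88] az -0.0
 -> [ 5.309000e-01  9.200000e-02  1.200000e-02 -1.771109e+02]
```

View pics/w2.png

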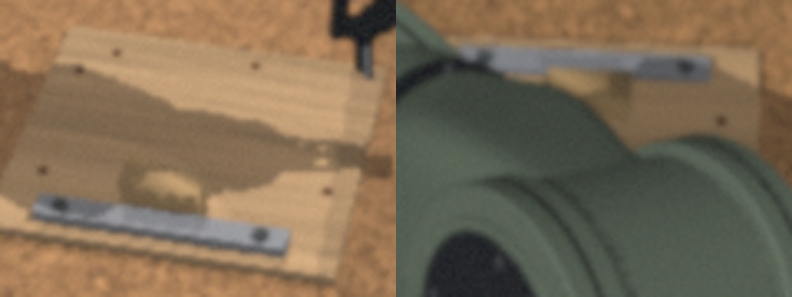

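>>> step_arm([
  {"dx": 0.14, "dy": 0.63, "dz": 0, "ax": 0, "ay": 0, "az": 0.003, "gripper": 1},
  {"dx": 0.14, "dy": 0.63, "dz": 0, "ax": 0, "ay": 0, "az": 0.003, "gripper": 1},
  {"dx": 0.14, "dy": 0.63, "dz": 0, "ax": 0, "ay": 0, "az": 0.003, "gripper": 1},
  {"dx": 0.14, "dy": 0.63, "dz": 0, "ax": 0, "ay": 0, "az": 0.003, "gripper": 1},
  {"dx": 0.14, "dy": 0.63, "dz": 0.4, "ax": 0, "ay": 0, "az": 0.003, "gripper": 1},
  {"dx": 0.14, "dy": 0.63, "dz": 0.4, "ax": 0, "ay": 0, "az": 0.003, "gripper": 1},
  {"dx": 0.14, "dy": 0.63, "dz": 0.4, "ax": 0, "ay": 0, "az": 0.003, "gripper": 1},
])

```text
time_s: 12.57
eef_pos: [0.5301, 0.0919, 0.0588]
tool_rot: [[-0.999, -0.032, -0.003], [-0.032, 0.999, -0.001], [0.003, -0.001, -1.0]]
contact_force: [-0.3, 0.8, 1.2]
opening: 0.0853
grasp_force: 0.0
```

```bash
python3 plan.py ".5309 .092 .012 181.5"
```

```text
at [ 5.301000e-01  9.190000e-02  5.880000e-02 -1.781429e+02] t 12.57
2 [-0.008, 0.001, 0.468] az 0.001
 -> [ 5.309000e-01  9.200000e-02  1.200000e-02 -1.785029e+02]
```

>>> step_arm([
  {"dx": -0.005, "dy": 0, "dz": 0.3, "ax": 0, "ay": 0, "az": 0, "gripper": 1},
  {"dx": -0.005, "dy": 0, "dz": 0.46, "ax": 0, "ay": 0, "az": 0, "gripper": 1},
  {"dx": -0.005, "dy": 0, "dz": 0.46, "ax": 0, "ay": 0, "az": 0, "gripper": 1},
  {"dx": -0.005, "dy": 0, "dz": 0.46, "ax": 0, "ay": 0, "az": 0, "gripper": 0.5},
  {"dx": -0.005, "dy": 0, "dz": 0.46, "ax": 0, "ay": 0, "az": 0, "gripper": 0.5},
  {"dx": -0.005, "dy": 0, "dz": 0.46, "ax": 0, "ay": 0, "az": 0, "gripper": 0.5},
  {"dx": -0.005, "dy": 0, "dz": 0.46, "ax": 0, "ay": 0, "az": 0, "gripper": 0.5},
  {"dx": -0.005, "dy": 0, "dz": 0.46, "ax": 0, "ay": 0, "az": 0, "gripper": 0.5},
  {"dx": -0.005, "dy": 0, "dz": 0.46, "ax": 0, "ay": 0, "az": 0, "gripper": 0.5},
])

```text
time_s: 13.32
eef_pos: [0.532, 0.0928, 0.0154]
tool_rot: [[-0.999, -0.033, 0.002], [-0.033, 0.999, 0.0], [-0.002, 0.0, -1.0]]
contact_force: [-1.4, -0.7, 9.0]
opening: 0.0637
grasp_force: 41.7
```

>>> step_arm([
  {"dx": 0, "dy": 0, "dz": -0.3, "ax": 0, "ay": 0, "az": 0, "gripper": 0.5},
  {"dx": 0, "dy": 0, "dz": -0.6, "ax": 0, "ay": 0, "az": 0, "gripper": 0.5},
  {"dx": 0, "dy": 0, "dz": -0.9, "ax": 0, "ay": 0, "az": 0, "gripper": 0.5},
  {"dx": 0, "dy": 0, "dz": -0.9, "ax": 0, "ay": 0, "az": 0, "gripper": 0.5},
  {"dx": 0, "dy": 0, "dz": -0.9, "ax": 0, "ay": 0, "az": 0, "gripper": 0.5},
])

```text
time_s: 13.73
eef_pos: [0.5321, 0.0927, 0.106]
tool_rot: [[-0.999, -0.033, 0.004], [-0.033, 0.999, 0.001], [-0.004, 0.001, -1.0]]
contact_force: [0.0, -0.2, -0.7]
opening: 0.0632
grasp_force: 45.7
```

```bash
python3 plan.py ".5548 -.1656 .1 173.3" ".5548 -.1656 .024 173.3" ".5748 -.168 .0235 173.3"
```

```text
at [ 5.321000e-01  9.270000e-02  1.060000e-01 -1.781309e+02] t 13.73
3 [-0.055, -1.0, 0.023] az 0.0238
3 [-0.208, -1.0, 0.024] az 0.0
2 [-0.116, -0.559, 0.013] az 0.0
 -> [ 5.548000e-01 -1.656000e-01  1.000000e-01 -1.866989e+02]
2 [0.0, 0.0, 0.76] az 0.0
 -> [ 5.548000e-01 -1.656000e-01  2.400000e-02 -1.866989e+02]
1 [-0.201, -0.0, 0.005] az 0.0
 -> [ 5.748000e-01 -1.680000e-01  2.350000e-02 -1.866989e+02]
```

>>> step_arm([
  {"dx": -0.03, "dy": -0.4, "dz": 0, "ax": 0, "ay": 0, "az": 0.024, "gripper": 0.5},
  {"dx": -0.055, "dy": -1, "dz": 0.02, "ax": 0, "ay": 0, "az": 0.024, "gripper": 0.5},
  {"dx": -0.055, "dy": -1, "dz": 0.02, "ax": 0, "ay": 0, "az": 0.024, "gripper": 0.5},
  {"dx": -0.055, "dy": -1, "dz": 0.02, "ax": 0, "ay": 0, "az": 0.024, "gripper": 0.5},
])

```text
time_s: 14.07
eef_pos: [0.5397, -0.0122, 0.101]
tool_rot: [[-0.992, 0.123, -0.001], [0.123, 0.992, -0.003], [0.001, -0.003, -1.0]]
contact_force: [-0.0, -0.2, -0.4]
opening: 0.0631
grasp_force: 45.6
```

>>> step_arm([
  {"dx": -0.21, "dy": -1, "dz": 0.02, "ax": 0, "ay": 0, "az": 0, "gripper": 0.5},
  {"dx": -0.21, "dy": -1, "dz": 0.02, "ax": 0, "ay": 0, "az": 0, "gripper": 0.5},
  {"dx": -0.21, "dy": -1, "dz": 0.02, "ax": 0, "ay": 0, "az": 0, "gripper": 0.5},
  {"dx": -0.21, "dy": -1, "dz": 0.02, "ax": 0, "ay": 0, "az": 0, "gripper": 0.5},
  {"dx": -0.21, "dy": -1, "dz": 0.02, "ax": 0, "ay": 0, "az": 0, "gripper": 0.5},
])

```text
time_s: 14.48
eef_pos: [0.5488, -0.1091, 0.0992]
tool_rot: [[-0.993, 0.119, -0.0], [0.119, 0.993, 0.001], [0.0, 0.001, -1.0]]
contact_force: [0.1, 0.8, -0.9]
opening: 0.0635
grasp_force: 45.6
```

>>> step_arm([
  {"dx": -0.12, "dy": -0.56, "dz": 0, "ax": 0, "ay": 0, "az": 0, "gripper": 0.5},
  {"dx": -0.12, "dy": -0.56, "dz": 0, "ax": 0, "ay": 0, "az": 0, "gripper": 0.5},
  {"dx": -0.12, "dy": -0.56, "dz": 0, "ax": 0, "ay": 0, "az": 0, "gripper": 0.5},
  {"dx": -0.12, "dy": -0.56, "dz": 0.3, "ax": 0, "ay": 0, "az": 0, "gripper": 0.5},
  {"dx": -0.12, "dy": -0.56, "dz": 0.3, "ax": 0, "ay": 0, "az": 0, "gripper": 0.5},
  {"dx": -0.12, "dy": -0.56, "dz": 0.3, "ax": 0, "ay": 0, "az": 0, "gripper": 0.5},
])

```text
time_s: 14.98
eef_pos: [0.5541, -0.164, 0.0691]
tool_rot: [[-0.993, 0.115, -0.002], [0.115, 0.993, 0.001], [0.002, 0.001, -1.0]]
contact_force: [0.5, 1.3, 0.1]
opening: 0.0631
grasp_force: 45.6
```

```bash
python3 plan.py ".5548 -.1656 .0245 173.3" ".5748 -.168 .0245 173.3"
```

```text
at [ 5.541000e-01 -1.640000e-01  6.910000e-02  1.733904e+02] t 14.98
2 [-0.009, -0.015, 0.446] az 0.0003
 -> [ 5.548000e-01 -1.656000e-01  2.450000e-02  1.732824e+02]
1 [-0.202, -0.001, -0.0] az -0.0
 -> [ 5.748000e-01 -1.680000e-01  2.450000e-02  1.732824e+02]
```

>>> step_arm([
  {"dx": 0, "dy": -0.015, "dz": 0.3, "ax": 0, "ay": 0, "az": 0, "gripper": 0.5},
  {"dx": 0, "dy": -0.015, "dz": 0.44, "ax": 0, "ay": 0, "az": 0, "gripper": 0.5},
  {"dx": 0, "dy": -0.015, "dz": 0.44, "ax": 0, "ay": 0, "az": 0, "gripper": 0.5},
  {"dx": 0, "dy": -0.015, "dz": 0.44, "ax": 0, "ay": 0, "az": 0, "gripper": 0.5},
])

```text
time_s: 15.32
eef_pos: [0.5543, -0.1664, 0.0259]
tool_rot: [[-0.993, 0.116, -0.001], [0.116, 0.993, 0.0], [0.001, 0.0, -1.0]]
contact_force: [1.1, 0.1, 0.2]
opening: 0.0631
grasp_force: 44.7
```

>>> step_arm([
  {"dx": -0.06, "dy": 0, "dz": 0, "ax": 0, "ay": 0, "az": 0, "gripper": 0.5},
  {"dx": -0.12, "dy": 0, "dz": 0, "ax": 0, "ay": 0, "az": 0, "gripper": 0.5},
  {"dx": -0.17, "dy": 0, "dz": 0, "ax": 0, "ay": 0, "az": 0, "gripper": 0.5},
  {"dx": -0.2, "dy": 0, "dz": 0, "ax": 0, "ay": 0, "az": 0, "gripper": 0.5},
  {"dx": -0.2, "dy": 0, "dz": 0, "ax": 0, "ay": 0, "az": 0, "gripper": 0.5},
])

```text
time_s: 15.73
eef_pos: [0.5748, -0.1695, 0.0255]
tool_rot: [[-0.993, 0.117, 0.001], [0.117, 0.993, 0.0], [-0.001, 0.0, -1.0]]
contact_force: [-0.7, -0.5, -0.2]
opening: 0.0631
grasp_force: 44.7
```

>>> step_arm([
  {"dx": -0.01, "dy": 0.015, "dz": 0.01, "ax": 0, "ay": 0, "az": 0, "gripper": 0.5},
  {"dx": -0.03, "dy": 0.015, "dz": 0.01, "ax": 0, "ay": 0, "az": 0, "gripper": 0.5},
  {"dx": -0.03, "dy": 0.015, "dz": 0.01, "ax": 0, "ay": 0, "az": 0, "gripper": 0.5},
])

```text
time_s: 15.98
eef_pos: [0.5774, -0.1682, 0.0243]
tool_rot: [[-0.993, 0.117, -0.0], [0.117, 0.993, 0.0], [0.0, 0.0, -1.0]]
contact_force: [0.7, -0.2, -0.8]
opening: 0.0632
grasp_force: 44.7
```

>>> step_arm([
  {"dx": -0.015, "dy": 0, "dz": 0, "ax": 0, "ay": 0, "az": 0, "gripper": 0.5},
  {"dx": -0.015, "dy": 0, "dz": 0, "ax": 0, "ay": 0, "az": 0, "gripper": 0.5},
])

```text
time_s: 16.15
eef_pos: [0.5789, -0.1686, 0.0243]
tool_rot: [[-0.993, 0.117, 0.0], [0.117, 0.993, 0.0], [-0.0, 0.0, -1.0]]
contact_force: [-0.3, -0.7, -0.4]
opening: 0.063
grasp_force: 44.7
```

>>> step_arm([
  {"dx": -0.015, "dy": 0, "dz": 0, "ax": 0, "ay": 0, "az": 0, "gripper": 0.5},
  {"dx": -0.015, "dy": 0, "dz": 0, "ax": 0, "ay": 0, "az": 0, "gripper": 0.5},
])

```text
time_s: 16.32
eef_pos: [0.5797, -0.1688, 0.0242]
tool_rot: [[-0.993, 0.117, -0.002], [0.117, 0.993, 0.0], [0.002, -0.0, -1.0]]
contact_force: [-3.3, 0.1, 0.2]
opening: 0.0633
grasp_force: 44.7
```

>>> step_arm([
  {"dx": -0.01, "dy": 0, "dz": 0, "ax": 0, "ay": 0, "az": 0, "gripper": 0.5},
  {"dx": -0.01, "dy": 0, "dz": 0, "ax": 0, "ay": 0, "az": 0, "gripper": 0.5},
])

```text
time_s: 16.48
eef_pos: [0.5799, -0.1689, 0.024]
tool_rot: [[-0.993, 0.118, -0.003], [0.118, 0.993, 0.0], [0.003, -0.0, -1.0]]
contact_force: [-9.9, 1.1, 3.0]
opening: 0.0633
grasp_force: 44.7
```

>>> step_arm([
  {"dx": 0.01, "dy": 0, "dz": 0.007, "ax": 0, "ay": 0, "az": 0, "gripper": 0.5},
  {"dx": 0.01, "dy": 0, "dz": 0.007, "ax": 0, "ay": 0, "az": 0, "gripper": 0.5},
  {"dx": 0.01, "dy": 0, "dz": 0.007, "ax": 0, "ay": 0, "az": 0, "gripper": 1},
  {"dx": 0.01, "dy": 0, "dz": 0.007, "ax": 0, "ay": 0, "az": 0, "gripper": 1},
  {"dx": 0.01, "dy": 0, "dz": 0.007, "ax": 0, "ay": 0, "az": 0, "gripper": 1},
  {"dx": 0.01, "dy": 0, "dz": 0.007, "ax": 0, "ay": 0, "az": 0, "gripper": 1},
  {"dx": 0.01, "dy": 0, "dz": 0.007, "ax": 0, "ay": 0, "az": 0, "gripper": 1},
])

```text
time_s: 17.07
eef_pos: [0.5804, -0.1687, 0.0237]
tool_rot: [[-0.993, 0.117, 0.0], [0.117, 0.993, 0.0], [-0.0, 0.0, -1.0]]
contact_force: [-0.0, -0.7, -0.3]
opening: 0.0855
grasp_force: 0.0
```

>>> step_arm([
  {"dx": 0, "dy": 0, "dz": -0.3, "ax": 0, "ay": 0, "az": 0, "gripper": 1},
  {"dx": 0, "dy": 0, "dz": -0.7, "ax": 0, "ay": 0, "az": 0, "gripper": 1},
  {"dx": 0, "dy": 0, "dz": -0.9, "ax": 0, "ay": 0, "az": 0, "gripper": 1},
  {"dx": 0, "dy": 0, "dz": -0.9, "ax": 0, "ay": 0, "az": 0, "gripper": 1},
])

```text
time_s: 17.4
eef_pos: [0.582, -0.1688, 0.118]
tool_rot: [[-0.993, 0.118, 0.006], [0.118, 0.993, -0.001], [-0.006, -0.0, -1.0]]
contact_force: [0.8, 0.1, 0.5]
opening: 0.0852
grasp_force: 0.0
```

```bash
python3 plan.py ".5351 .2405 .1 182" ".5351 .2405 .013 182"
```

```text
at [ 5.820000e-01 -1.688000e-01  1.180000e-01  1.732515e+02] t 17.4
3 [0.236, 1.0, 0.045] az -0.0243
3 [0.079, 1.0, 0.044] az -0.0
3 [0.079, 1.0, 0.043] az -0.0
3 [0.08, 1.0, 0.044] az -0.0
1 [0.007, 0.083, 0.004] az -0.0
 -> [5.351000e-01 2.405000e-01 1.000000e-01 1.819995e+02]
3 [-0.0, 0.0, 0.87] az -0.0
 -> [5.351000e-01 2.405000e-01 1.300000e-02 1.819995e+02]
```

>>> step_arm([
  {"dx": 0.236, "dy": 1, "dz": 0.05, "ax": 0, "ay": 0, "az": -0.024, "gripper": 1},
  {"dx": 0.236, "dy": 1, "dz": 0.05, "ax": 0, "ay": 0, "az": -0.024, "gripper": 1},
  {"dx": 0.236, "dy": 1, "dz": 0.05, "ax": 0, "ay": 0, "az": -0.024, "gripper": 1},
  {"dx": 0.236, "dy": 1, "dz": 0.05, "ax": 0, "ay": 0, "az": -0.024, "gripper": 1},
])

```text
time_s: 17.73
eef_pos: [0.5682, -0.0614, 0.1088]
tool_rot: [[-0.999, -0.039, 0.0], [-0.039, 0.999, 0.003], [-0.0, 0.003, -1.0]]
contact_force: [0.5, 1.1, 0.7]
opening: 0.0855
grasp_force: 0.0
```

>>> step_arm([
  {"dx": 0.08, "dy": 1, "dz": 0.04, "ax": 0, "ay": 0, "az": 0, "gripper": 1},
  {"dx": 0.08, "dy": 1, "dz": 0.04, "ax": 0, "ay": 0, "az": 0, "gripper": 1},
  {"dx": 0.08, "dy": 1, "dz": 0.04, "ax": 0, "ay": 0, "az": 0, "gripper": 1},
])

```text
time_s: 17.98
eef_pos: [0.5565, 0.0382, 0.1047]
tool_rot: [[-0.999, -0.037, 0.0], [-0.037, 0.999, 0.003], [-0.0, 0.003, -1.0]]
contact_force: [0.4, 2.0, 0.4]
opening: 0.0856
grasp_force: 0.0
```

>>> step_arm([
  {"dx": 0.08, "dy": 1, "dz": 0.04, "ax": 0, "ay": 0, "az": 0, "gripper": 1},
  {"dx": 0.08, "dy": 1, "dz": 0.04, "ax": 0, "ay": 0, "az": 0, "gripper": 1},
  {"dx": 0.08, "dy": 1, "dz": 0.04, "ax": 0, "ay": 0, "az": 0, "gripper": 1},
])

```text
time_s: 18.23
eef_pos: [0.5448, 0.1382, 0.1007]
tool_rot: [[-0.999, -0.038, -0.0], [-0.038, 0.999, 0.003], [-0.0, 0.003, -1.0]]
contact_force: [0.3, 1.7, 0.2]
opening: 0.0854
grasp_force: 0.0
```

>>> step_arm([
  {"dx": 0.08, "dy": 1, "dz": 0.04, "ax": 0, "ay": 0, "az": 0, "gripper": 1},
  {"dx": 0.08, "dy": 1, "dz": 0.04, "ax": 0, "ay": 0, "az": 0, "gripper": 1},
  {"dx": 0.08, "dy": 1, "dz": 0.04, "ax": 0, "ay": 0, "az": 0, "gripper": 1},
  {"dx": 0.08, "dy": 1, "dz": 0.04, "ax": 0, "ay": 0, "az": 0, "gripper": 1},
  {"dx": 0.08, "dy": 1, "dz": 0.04, "ax": 0, "ay": 0, "az": 0, "gripper": 1},
])

```text
time_s: 18.65
eef_pos: [0.5344, 0.2329, 0.0963]
tool_rot: [[-0.999, -0.035, -0.0], [-0.035, 0.999, -0.0], [0.0, -0.0, -1.0]]
contact_force: [0.5, -0.6, -0.3]
opening: 0.0852
grasp_force: 0.0
```

```bash
python3 plan.py ".5351 .2405 .065 182" ".5351 .2405 .013 182"; cat > look2.py <<'E'
from h import *
import sys
a=manip.capture("scene")[:,:,::-1];b=manip.capture("top")[:,:,::-1];out=[]
B=[.5429,-.1642,-.1165,.012]
c,s=np.cos(B[2]),np.sin(B[2])
def bp(x,y,yaw):return [B[0]+(c*x-s*y)/1e3,B[1]+(s*x+c*y)/1e3,B[2]+yaw,.012]
D=[("wedge",bp(62,0,np.pi)),("wedge",bp(46,0,0)),("v_block",bp(3,0,0))]
for cm,im,w in(("scene",a,(170,150,290,240)),("top",b,(280,180,400,270))):
    x0,y0,x1,y1=w;k=3.3
    cr=cv2.resize(im[y0:y1,x0:x1],None,fx=k,fy=k,interpolation=cv2.INTER_CUBIC)
    for n,p in D[:int(sys.argv[2])]:
        h=cv2.convexHull(proj(cm,pose(MESH[n],p)).astype(np.float32))
        cv2.polylines(cr,[np.round((h-[x0-.5,y0-.5])*k).astype(int)],True,(0,255,0),1)
    out.append(cr)
cv2.imwrite(sys.argv[1],np.hstack(out))
E
python3 look2.py pics/w3.png 2
```

```text
at [ 5.344000e-01  2.329000e-01  9.630000e-02 -1.780191e+02] t 18.65
1 [-0.01, 0.076, 0.313] az -0.0001
 -> [ 5.351000e-01  2.405000e-01  6.500000e-02 -1.779831e+02]
2 [0.0, -0.0, 0.52] az 0.0
 -> [ 5.351000e-01  2.405000e-01  1.300000e-02 -1.779831e+02]
```

View pics/w3.png

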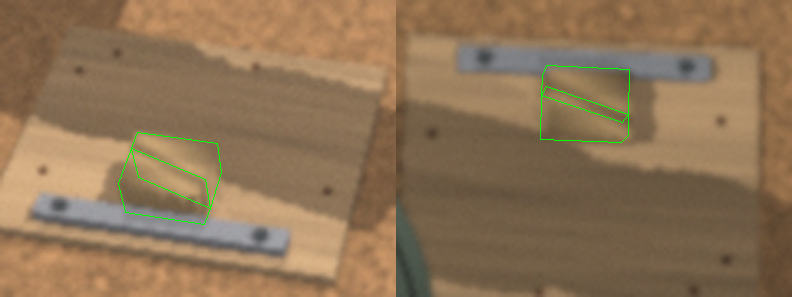

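>>> step_arm([
  {"dx": -0.01, "dy": 0.076, "dz": 0.2, "ax": 0, "ay": 0, "az": 0, "gripper": 1},
  {"dx": -0.01, "dy": 0.076, "dz": 0.31, "ax": 0, "ay": 0, "az": 0, "gripper": 1},
  {"dx": -0.01, "dy": 0.076, "dz": 0.31, "ax": 0, "ay": 0, "az": 0, "gripper": 1},
  {"dx": -0.01, "dy": 0.076, "dz": 0.31, "ax": 0, "ay": 0, "az": 0, "gripper": 1},
  {"dx": -0.01, "dy": 0.076, "dz": 0.6, "ax": 0, "ay": 0, "az": 0, "gripper": 1},
  {"dx": -0.01, "dy": 0.076, "dz": 0.83, "ax": 0, "ay": 0, "az": 0, "gripper": 1},
  {"dx": -0.01, "dy": 0.076, "dz": 0.83, "ax": 0, "ay": 0, "az": 0, "gripper": 1},
  {"dx": -0.01, "dy": 0.076, "dz": 0.83, "ax": 0, "ay": 0, "az": 0, "gripper": 1},
], squeeze=70)

```text
time_s: 19.42
eef_pos: [0.5353, 0.2397, 0.0141]
tool_rot: [[-0.999, -0.033, -0.001], [-0.033, 0.999, -0.0], [0.001, -0.0, -1.0]]
contact_force: [0.0, 0.4, 1.3]
opening: 0.0855
grasp_force: 0.0
```

>>> step_arm([
  {"dx": 0, "dy": 0, "dz": 0, "ax": 0, "ay": 0, "az": 0, "gripper": 0.5},
  {"dx": 0, "dy": 0, "dz": 0, "ax": 0, "ay": 0, "az": 0, "gripper": 0.5},
  {"dx": 0, "dy": 0, "dz": 0, "ax": 0, "ay": 0, "az": 0, "gripper": 0.5},
  {"dx": 0, "dy": 0, "dz": 0, "ax": 0, "ay": 0, "az": 0, "gripper": 0.5},
  {"dx": 0, "dy": 0, "dz": 0, "ax": 0, "ay": 0, "az": 0, "gripper": 0.5},
  {"dx": 0, "dy": 0, "dz": 0, "ax": 0, "ay": 0, "az": 0, "gripper": 0.5},
])

```text
time_s: 19.92
eef_pos: [0.5362, 0.2414, 0.016]
tool_rot: [[-0.999, -0.033, 0.003], [-0.033, 0.999, 0.003], [-0.003, 0.003, -1.0]]
contact_force: [-3.0, 2.6, 15.2]
opening: 0.0586
grasp_force: 74.7
```

>>> step_arm([
  {"dx": 0, "dy": 0, "dz": -0.2, "ax": 0, "ay": 0, "az": 0, "gripper": 0.5},
  {"dx": 0, "dy": 0, "dz": -0.5, "ax": 0, "ay": 0, "az": 0, "gripper": 0.5},
  {"dx": 0, "dy": 0, "dz": -0.8, "ax": 0, "ay": 0, "az": 0, "gripper": 0.5},
  {"dx": 0, "dy": 0, "dz": -1, "ax": 0, "ay": 0, "az": 0, "gripper": 0.5},
  {"dx": 0, "dy": 0, "dz": -1, "ax": 0, "ay": 0, "az": 0, "gripper": 0.5},
  {"dx": 0, "dy": 0, "dz": -1, "ax": 0, "ay": 0, "az": 0, "gripper": 0.5},
])

```text
time_s: 20.42
eef_pos: [0.5356, 0.2397, 0.1143]
tool_rot: [[-0.999, -0.033, 0.001], [-0.033, 0.999, 0.0], [-0.001, 0.0, -1.0]]
contact_force: [0.1, 0.4, -8.6]
opening: 0.0581
grasp_force: 83.3
```

```bash
python3 plan.py ".531 -.1628 .105 173.3"
```

```text
at [ 5.356000e-01  2.397000e-01  1.143000e-01 -1.781132e+02] t 20.42
3 [0.044, -1.0, 0.023] az 0.0239
3 [-0.106, -1.0, 0.023] az -0.0
3 [-0.106, -1.0, 0.023] az -0.0
3 [-0.106, -1.0, 0.024] az -0.0
1 [-0.001, -0.008, -0.0] az -0.0
 -> [ 5.310000e-01 -1.628000e-01  1.050000e-01 -1.867172e+02]
```

>>> step_arm([
  {"dx": 0.02, "dy": -0.4, "dz": 0, "ax": 0, "ay": 0, "az": 0.024, "gripper": 0.5},
  {"dx": 0.04, "dy": -1, "dz": 0.02, "ax": 0, "ay": 0, "az": 0.024, "gripper": 0.5},
  {"dx": 0.04, "dy": -1, "dz": 0.02, "ax": 0, "ay": 0, "az": 0.024, "gripper": 0.5},
  {"dx": 0.04, "dy": -1, "dz": 0.02, "ax": 0, "ay": 0, "az": 0.024, "gripper": 0.5},
])

```text
time_s: 20.75
eef_pos: [0.5343, 0.1338, 0.1098]
tool_rot: [[-0.992, 0.123, -0.003], [0.123, 0.992, -0.005], [0.002, -0.005, -1.0]]
contact_force: [0.0, -0.1, -7.9]
opening: 0.0584
grasp_force: 83.1
```

>>> step_arm([
  {"dx": -0.1, "dy": -1, "dz": 0.02, "ax": 0, "ay": 0, "az": 0, "gripper": 0.5},
  {"dx": -0.1, "dy": -1, "dz": 0.02, "ax": 0, "ay": 0, "az": 0, "gripper": 0.5},
  {"dx": -0.1, "dy": -1, "dz": 0.02, "ax": 0, "ay": 0, "az": 0, "gripper": 0.5},
])

```text
time_s: 21.0
eef_pos: [0.5316, 0.0333, 0.1077]
tool_rot: [[-0.993, 0.121, -0.004], [0.121, 0.993, -0.004], [0.003, -0.004, -1.0]]
contact_force: [1.0, -2.4, -9.1]
opening: 0.0581
grasp_force: 83.1
```

>>> step_arm([
  {"dx": -0.1, "dy": -1, "dz": 0.02, "ax": 0, "ay": 0, "az": 0, "gripper": 0.5},
  {"dx": -0.1, "dy": -1, "dz": 0.02, "ax": 0, "ay": 0, "az": 0, "gripper": 0.5},
  {"dx": -0.1, "dy": -1, "dz": 0.02, "ax": 0, "ay": 0, "az": 0, "gripper": 0.5},
])

```text
time_s: 21.25
eef_pos: [0.5294, -0.0673, 0.1057]
tool_rot: [[-0.993, 0.122, -0.004], [0.122, 0.993, -0.003], [0.003, -0.004, -1.0]]
contact_force: [0.0, -2.3, -8.7]
opening: 0.0583
grasp_force: 83.1
```

>>> step_arm([
  {"dx": -0.1, "dy": -0.4, "dz": 0.02, "ax": 0, "ay": 0, "az": 0, "gripper": 0.5},
  {"dx": -0.1, "dy": -0.7, "dz": 0.02, "ax": 0, "ay": 0, "az": 0, "gripper": 0.5},
  {"dx": -0.1, "dy": -0.9, "dz": 0.02, "ax": 0, "ay": 0, "az": 0, "gripper": 0.5},
  {"dx": -0.1, "dy": -0.95, "dz": 0.02, "ax": 0, "ay": 0, "az": 0, "gripper": 0.5},
  {"dx": -0.1, "dy": -0.95, "dz": 0.02, "ax": 0, "ay": 0, "az": 0, "gripper": 0.5},
  {"dx": -0.1, "dy": -0.95, "dz": 0.02, "ax": 0, "ay": 0, "az": 0, "gripper": 0.5},
])

```text
time_s: 21.75
eef_pos: [0.5295, -0.1558, 0.1047]
tool_rot: [[-0.993, 0.117, -0.001], [0.117, 0.993, 0.001], [0.001, 0.001, -1.0]]
contact_force: [-0.4, 0.6, -7.9]
opening: 0.0577
grasp_force: 83.2
```

```bash
python3 plan.py ".531 -.1628 .06 173.3" ".531 -.1628 .0265 173.3"
```

```text
at [ 5.29500e-01 -1.55800e-01  1.04700e-01  1.73287e+02] t 21.75
2 [-0.023, -0.068, 0.447] az -0.0
 -> [ 5.31000e-01 -1.62800e-01  6.00000e-02  1.73287e+02]
1 [-0.0, -0.0, 0.335] az -0.0
 -> [ 5.31000e-01 -1.62800e-01  2.65000e-02  1.73287e+02]
```

>>> step_arm([
  {"dx": -0.02, "dy": -0.06, "dz": 0.25, "ax": 0, "ay": 0, "az": 0, "gripper": 0.5},
  {"dx": -0.02, "dy": -0.06, "dz": 0.45, "ax": 0, "ay": 0, "az": 0, "gripper": 0.5},
  {"dx": -0.02, "dy": -0.06, "dz": 0.6, "ax": 0, "ay": 0, "az": 0, "gripper": 0.5},
  {"dx": -0.02, "dy": -0.06, "dz": 0.72, "ax": 0, "ay": 0, "az": 0, "gripper": 0.5},
  {"dx": -0.02, "dy": -0.06, "dz": 0.78, "ax": 0, "ay": 0, "az": 0, "gripper": 0.5},
  {"dx": -0.02, "dy": -0.06, "dz": 0.78, "ax": 0, "ay": 0, "az": 0, "gripper": 0.5},
  {"dx": -0.02, "dy": -0.06, "dz": 0.78, "ax": 0, "ay": 0, "az": 0, "gripper": 0.5},
])

```text
time_s: 22.33
eef_pos: [0.5314, -0.1622, 0.0279]
tool_rot: [[-0.993, 0.117, 0.0], [0.117, 0.993, 0.0], [-0.0, 0.0, -1.0]]
contact_force: [-0.2, 0.2, -7.3]
opening: 0.0583
grasp_force: 83.0
```

>>> step_arm([
  {"dx": -0.04, "dy": 0, "dz": 0, "ax": 0, "ay": 0, "az": 0, "gripper": 0.5},
  {"dx": -0.08, "dy": 0, "dz": 0, "ax": 0, "ay": 0, "az": 0, "gripper": 0.5},
  {"dx": -0.1, "dy": 0, "dz": 0, "ax": 0, "ay": 0, "az": 0, "gripper": 0.5},
  {"dx": -0.1, "dy": 0, "dz": 0, "ax": 0, "ay": 0, "az": 0, "gripper": 0.5},
])

```text
time_s: 22.67
eef_pos: [0.5417, -0.164, 0.0279]
tool_rot: [[-0.993, 0.118, 0.001], [0.118, 0.993, 0.0], [-0.001, 0.0, -1.0]]
contact_force: [-0.6, -0.4, -7.8]
opening: 0.0583
grasp_force: 83.0
```

>>> step_arm([
  {"dx": -0.01, "dy": 0, "dz": 0.02, "ax": 0, "ay": 0, "az": 0, "gripper": 0.5},
  {"dx": -0.015, "dy": 0, "dz": 0.02, "ax": 0, "ay": 0, "az": 0, "gripper": 0.5},
  {"dx": -0.015, "dy": 0, "dz": 0.02, "ax": 0, "ay": 0, "az": 0, "gripper": 0.5},
])

```text
time_s: 22.92
eef_pos: [0.5425, -0.1641, 0.0255]
tool_rot: [[-0.993, 0.117, -0.0], [0.117, 0.993, 0.0], [0.0, 0.0, -1.0]]
contact_force: [-0.2, -0.2, -7.7]
opening: 0.0582
grasp_force: 83.1
```

>>> step_arm([
  {"dx": -0.01, "dy": 0, "dz": 0, "ax": 0, "ay": 0, "az": 0, "gripper": 0.5},
  {"dx": -0.01, "dy": 0, "dz": 0, "ax": 0, "ay": 0, "az": 0, "gripper": 0.5},
])

```text
time_s: 23.08
eef_pos: [0.5437, -0.1642, 0.0256]
tool_rot: [[-0.993, 0.117, 0.0], [0.117, 0.993, 0.0], [-0.0, 0.0, -1.0]]
contact_force: [-0.4, 0.1, -8.0]
opening: 0.0583
grasp_force: 83.1
```

>>> step_arm([
  {"dx": -0.01, "dy": 0, "dz": 0, "ax": 0, "ay": 0, "az": 0, "gripper": 0.5},
  {"dx": -0.01, "dy": 0, "dz": 0, "ax": 0, "ay": 0, "az": 0, "gripper": 0.5},
])

```text
time_s: 23.25
eef_pos: [0.5447, -0.1643, 0.0256]
tool_rot: [[-0.993, 0.117, 0.0], [0.117, 0.993, 0.0], [-0.0, 0.0, -1.0]]
contact_force: [0.5, -0.1, -8.9]
opening: 0.0584
grasp_force: 83.1
```

>>> step_arm([
  {"dx": -0.01, "dy": 0, "dz": 0, "ax": 0, "ay": 0, "az": 0, "gripper": 0.5},
  {"dx": -0.01, "dy": 0, "dz": 0, "ax": 0, "ay": 0, "az": 0, "gripper": 0.5},
])

```text
time_s: 23.42
eef_pos: [0.5457, -0.1644, 0.0256]
tool_rot: [[-0.993, 0.117, 0.0], [0.117, 0.993, 0.0], [-0.0, 0.0, -1.0]]
contact_force: [-0.3, 0.3, -8.3]
opening: 0.058
grasp_force: 83.1
```

>>> step_arm([
  {"dx": -0.007, "dy": 0, "dz": 0, "ax": 0, "ay": 0, "az": 0, "gripper": 0.5},
  {"dx": -0.007, "dy": 0, "dz": 0, "ax": 0, "ay": 0, "az": 0, "gripper": 0.5},
])

```text
time_s: 23.58
eef_pos: [0.5462, -0.1645, 0.0256]
tool_rot: [[-0.993, 0.117, -0.0], [0.117, 0.993, 0.0], [0.0, 0.0, -1.0]]
contact_force: [-0.1, -0.3, -8.8]
opening: 0.0581
grasp_force: 83.1
```

>>> step_arm([
  {"dx": -0.01, "dy": 0, "dz": 0, "ax": 0, "ay": 0, "az": 0, "gripper": 0.5},
  {"dx": -0.01, "dy": 0, "dz": 0, "ax": 0, "ay": 0, "az": 0, "gripper": 0.5},
])

```text
time_s: 23.75
eef_pos: [0.5463, -0.1645, 0.0254]
tool_rot: [[-0.993, 0.117, -0.002], [0.117, 0.993, 0.0], [0.002, -0.0, -1.0]]
contact_force: [-7.0, 1.5, -3.7]
opening: 0.058
grasp_force: 83.6
```

>>> step_arm([
  {"dx": -0.008, "dy": 0, "dz": 0, "ax": 0, "ay": 0, "az": 0, "gripper": 0.5},
  {"dx": -0.008, "dy": 0, "dz": 0, "ax": 0, "ay": 0, "az": 0, "gripper": 0.5},
])

```text
time_s: 23.92
eef_pos: [0.5463, -0.1645, 0.0254]
tool_rot: [[-0.993, 0.117, -0.004], [0.117, 0.993, 0.0], [0.004, -0.0, -1.0]]
contact_force: [-12.7, 3.2, -1.2]
opening: 0.0581
grasp_force: 84.0
```

>>> step_arm([
  {"dx": 0.012, "dy": 0, "dz": 0.012, "ax": 0, "ay": 0, "az": 0, "gripper": 0.5},
  {"dx": 0.012, "dy": 0, "dz": 0.012, "ax": 0, "ay": 0, "az": 0, "gripper": 0.5},
  {"dx": 0.012, "dy": 0, "dz": 0.012, "ax": 0, "ay": 0, "az": 0, "gripper": 1},
  {"dx": 0.012, "dy": 0, "dz": 0.012, "ax": 0, "ay": 0, "az": 0, "gripper": 1},
  {"dx": 0.012, "dy": 0, "dz": 0.012, "ax": 0, "ay": 0, "az": 0, "gripper": 1},
  {"dx": 0.012, "dy": 0, "dz": 0.012, "ax": 0, "ay": 0, "az": 0, "gripper": 1},
  {"dx": 0.012, "dy": 0, "dz": 0.012, "ax": 0, "ay": 0, "az": 0, "gripper": 1},
])

```text
time_s: 24.5
eef_pos: [0.5471, -0.1646, 0.0246]
tool_rot: [[-0.993, 0.117, 0.001], [0.117, 0.993, -0.0], [-0.001, 0.0, -1.0]]
contact_force: [0.0, -0.2, 0.1]
opening: 0.0855
grasp_force: 0.0
```

>>> step_arm([
  {"dx": 0, "dy": 0, "dz": -0.3, "ax": 0, "ay": 0, "az": 0, "gripper": 1},
  {"dx": 0, "dy": 0, "dz": -0.7, "ax": 0, "ay": 0, "az": 0, "gripper": 1},
  {"dx": 0, "dy": 0, "dz": -1, "ax": 0, "ay": 0, "az": 0, "gripper": 1},
  {"dx": 0, "dy": 0, "dz": -1, "ax": 0, "ay": 0, "az": 0, "gripper": 1},
])

```text
time_s: 24.83
eef_pos: [0.5489, -0.1647, 0.1298]
tool_rot: [[-0.993, 0.117, 0.007], [0.117, 0.993, -0.001], [-0.007, -0.0, -1.0]]
contact_force: [-0.0, 0.3, 0.5]
opening: 0.0853
grasp_force: 0.0
```

```bash
cat > look3.py <<'E'
from h import *
a=manip.capture("scene")[:,:,::-1];b=manip.capture("top")[:,:,::-1]
o=[]
for im,(x,y) in((a,(325,218)),(b,(234,212))):o.append(cv2.resize(im[y-22:y+22,x-22:x+22],None,fx=9,fy=9,interpolation=cv2.INTER_CUBIC))
im=np.clip(np.hstack(o).astype(float)*1.6,0,255).astype(np.uint8);cv2.imwrite("pics/step.png",im)
for n in("step_block","bar"):
  for c in("scene","top"):
    r=manip.outline_of(c,n)
    for d in r:
        m=d["region"]*1.;v,u=np.nonzero(m);x=onplane(c,(u.mean(),v.mean()),.02)
        if not(.4<x[0]<.68 and .03<x[1]<.3):continue
        for t in np.radians([-25,155] if n=="step_block" else [15]):
            print(n,c,round(d["conf"],2),[np.round(q,4) for q in fit(n,{c:m},(*x,[t]),False,.004 if n!="bar" else .022)])
E
python3 look3.py; python3 plan.py ".6218 .1053 .1 67"
```

```text
step_block scene 0.71 [array([ 0.6188,  0.0947, -0.3413]), np.float64(0.1719)]
step_block scene 0.71 [array([0.6178, 0.0965, 2.9936]), np.float64(0.3198)]
bar scene 0.62 [array([0.453 , 0.2321, 0.2957]), np.float64(0.124)]
bar top 0.73 [array([0.4504, 0.2313, 0.2814]), np.float64(0.2346)]
at [ 5.465000e-01 -1.645000e-01  1.235000e-01  1.732789e+02] t 25.13
10 [-0.156, 1.0, 0.085] az 0.1972
5 [1.0, 0.529, 0.095] az 0.098
2 [0.652, -0.084, 0.055] az 0.0
 -> [ 0.6218  0.1053  0.1    67.0069]
```

View pics/step.png

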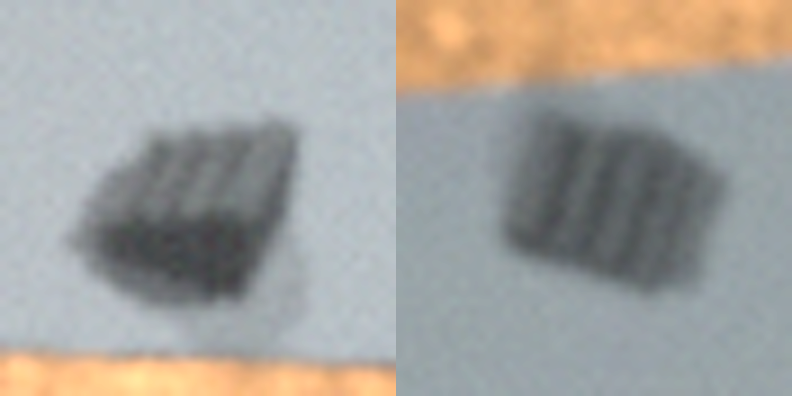

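>>> step_arm([
  {"dx": -0.05, "dy": 0.4, "dz": 0.08, "ax": 0, "ay": 0, "az": 0.197, "gripper": 1},
  {"dx": -0.156, "dy": 1, "dz": 0.08, "ax": 0, "ay": 0, "az": 0.197, "gripper": 1},
  {"dx": -0.156, "dy": 1, "dz": 0.08, "ax": 0, "ay": 0, "az": 0.197, "gripper": 1},
  {"dx": -0.156, "dy": 1, "dz": 0.08, "ax": 0, "ay": 0, "az": 0.197, "gripper": 1},
  {"dx": -0.156, "dy": 1, "dz": 0.08, "ax": 0, "ay": 0, "az": 0.197, "gripper": 1},
  {"dx": -0.156, "dy": 1, "dz": 0.08, "ax": 0, "ay": 0, "az": 0.197, "gripper": 1},
  {"dx": -0.156, "dy": 1, "dz": 0.08, "ax": 0, "ay": 0, "az": 0.197, "gripper": 1},
  {"dx": -0.156, "dy": 1, "dz": 0.08, "ax": 0, "ay": 0, "az": 0.197, "gripper": 1},
  {"dx": -0.156, "dy": 1, "dz": 0.08, "ax": 0, "ay": 0, "az": 0.197, "gripper": 1},
  {"dx": -0.156, "dy": 1, "dz": 0.08, "ax": 0, "ay": 0, "az": 0.197, "gripper": 1},
])

```text
time_s: 25.97
eef_pos: [0.5738, -0.067, 0.1156]
tool_rot: [[-0.208, 0.978, -0.001], [0.978, 0.208, 0.0], [0.0, -0.001, -1.0]]
contact_force: [-0.9, -0.7, -0.2]
opening: 0.0855
grasp_force: 0.0
```

>>> step_arm([
  {"dx": 1, "dy": 0.53, "dz": 0.1, "ax": 0, "ay": 0, "az": 0.098, "gripper": 1},
  {"dx": 1, "dy": 0.53, "dz": 0.1, "ax": 0, "ay": 0, "az": 0.098, "gripper": 1},
  {"dx": 1, "dy": 0.53, "dz": 0.1, "ax": 0, "ay": 0, "az": 0.098, "gripper": 1},
  {"dx": 1, "dy": 0.53, "dz": 0.1, "ax": 0, "ay": 0, "az": 0.098, "gripper": 1},
  {"dx": 1, "dy": 0.53, "dz": 0.1, "ax": 0, "ay": 0, "az": 0.098, "gripper": 1},
  {"dx": 1, "dy": 0.53, "dz": 0.1, "ax": 0, "ay": 0, "az": 0.098, "gripper": 1},
  {"dx": 1, "dy": 0.53, "dz": 0.1, "ax": 0, "ay": 0, "az": 0.098, "gripper": 1},
])

```text
time_s: 26.55
eef_pos: [0.6042, 0.0419, 0.1058]
tool_rot: [[0.386, 0.922, -0.001], [0.922, -0.386, -0.001], [-0.001, -0.001, -1.0]]
contact_force: [-0.2, 0.1, 0.8]
opening: 0.0855
grasp_force: 0.0
```

```bash
python3 plan.py ".6218 .1053 .065 68"; python3 look2.py pics/v1.png 3
```

```text
at [6.04200e-01 4.19000e-02 1.05800e-01 6.72896e+01] t 26.55
2 [0.653, -0.082, 0.408] az -0.002
 -> [6.21800e-01 1.05300e-01 6.50000e-02 6.80096e+01]
```

View pics/v1.png

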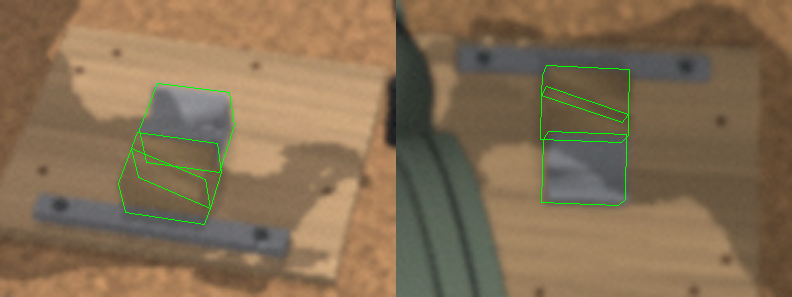

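>>> step_arm([
  {"dx": 0.65, "dy": -0.08, "dz": 0.3, "ax": 0, "ay": 0, "az": -0.002, "gripper": 1},
  {"dx": 0.65, "dy": -0.08, "dz": 0.3, "ax": 0, "ay": 0, "az": -0.002, "gripper": 1},
  {"dx": 0.65, "dy": -0.08, "dz": 0.3, "ax": 0, "ay": 0, "az": -0.002, "gripper": 1},
  {"dx": 0.65, "dy": -0.08, "dz": 0.3, "ax": 0, "ay": 0, "az": -0.002, "gripper": 1},
  {"dx": 0.65, "dy": -0.08, "dz": 0.3, "ax": 0, "ay": 0, "az": -0.002, "gripper": 1},
  {"dx": 0.65, "dy": -0.08, "dz": 0.6, "ax": 0, "ay": 0, "az": -0.002, "gripper": 1},
  {"dx": 0.65, "dy": -0.08, "dz": 0.87, "ax": 0, "ay": 0, "az": -0.002, "gripper": 1},
  {"dx": 0.65, "dy": -0.08, "dz": 0.87, "ax": 0, "ay": 0, "az": -0.002, "gripper": 1},
  {"dx": 0.65, "dy": -0.08, "dz": 0.87, "ax": 0, "ay": 0, "az": -0.002, "gripper": 1},
], squeeze=50)

```text
time_s: 27.4
eef_pos: [0.6221, 0.1038, 0.0195]
tool_rot: [[0.378, 0.926, -0.001], [0.926, -0.378, -0.0], [-0.001, -0.001, -1.0]]
contact_force: [0.4, -0.7, 0.6]
opening: 0.0856
grasp_force: 0.0
```

>>> step_arm([
  {"dx": 0, "dy": 0, "dz": 0, "ax": 0, "ay": 0, "az": 0, "gripper": 0.3},
  {"dx": 0, "dy": 0, "dz": 0, "ax": 0, "ay": 0, "az": 0, "gripper": 0.3},
  {"dx": 0, "dy": 0, "dz": 0, "ax": 0, "ay": 0, "az": 0, "gripper": 0.3},
  {"dx": 0, "dy": 0, "dz": 0, "ax": 0, "ay": 0, "az": 0, "gripper": 0.3},
  {"dx": 0, "dy": 0, "dz": 0, "ax": 0, "ay": 0, "az": 0, "gripper": 0.3},
  {"dx": 0, "dy": 0, "dz": 0, "ax": 0, "ay": 0, "az": 0, "gripper": 0.3},
  {"dx": 0, "dy": 0, "dz": 0, "ax": 0, "ay": 0, "az": 0, "gripper": 0.3},
  {"dx": 0, "dy": 0, "dz": 0, "ax": 0, "ay": 0, "az": 0, "gripper": 0.3},
])

```text
time_s: 28.07
eef_pos: [0.6227, 0.105, 0.0206]
tool_rot: [[0.378, 0.926, 0.001], [0.926, -0.378, 0.0], [0.001, 0.001, -1.0]]
contact_force: [-3.3, -0.1, 12.5]
opening: 0.0349
grasp_force: 49.8
```

>>> step_arm([
  {"dx": 0, "dy": 0, "dz": -0.3, "ax": 0, "ay": 0, "az": 0, "gripper": 0.3},
  {"dx": 0, "dy": 0, "dz": -0.6, "ax": 0, "ay": 0, "az": 0, "gripper": 0.3},
  {"dx": 0, "dy": 0, "dz": -0.85, "ax": 0, "ay": 0, "az": 0, "gripper": 0.3},
  {"dx": 0, "dy": 0, "dz": -0.85, "ax": 0, "ay": 0, "az": 0, "gripper": 0.3},
  {"dx": 0, "dy": 0, "dz": -0.85, "ax": 0, "ay": 0, "az": 0, "gripper": 0.3},
])

```text
time_s: 28.48
eef_pos: [0.6228, 0.1049, 0.1055]
tool_rot: [[0.378, 0.926, 0.002], [0.926, -0.378, 0.0], [0.001, 0.001, -1.0]]
contact_force: [0.9, -0.6, -3.7]
opening: 0.0347
grasp_force: 52.8
```

```bash
python3 plan.py ".5563 -.0792 .1 83.3" ".5563 -.0792 .0295 83.3"
```

```text
at [ 0.6228  0.1049  0.1055 67.7908] t 28.48
3 [-1.0, 0.041, 0.028] az -0.0431
3 [-0.932, -0.218, 0.027] az 0.0
 -> [ 5.56300e-01 -7.92000e-02  1.00000e-01  8.33068e+01]
2 [0.0, 0.0, 0.705] az 0.0
 -> [ 5.56300e-01 -7.92000e-02  2.95000e-02  8.33068e+01]
```

>>> step_arm([
  {"dx": -0.4, "dy": 0.02, "dz": 0, "ax": 0, "ay": 0, "az": -0.043, "gripper": 0.3},
  {"dx": -1, "dy": 0.04, "dz": 0.03, "ax": 0, "ay": 0, "az": -0.043, "gripper": 0.3},
  {"dx": -1, "dy": 0.04, "dz": 0.03, "ax": 0, "ay": 0, "az": -0.043, "gripper": 0.3},
  {"dx": -1, "dy": 0.04, "dz": 0.03, "ax": 0, "ay": 0, "az": -0.043, "gripper": 0.3},
])

```text
time_s: 28.82
eef_pos: [0.5863, 0.0052, 0.1001]
tool_rot: [[0.12, 0.993, -0.003], [0.993, -0.12, -0.003], [-0.003, -0.003, -1.0]]
contact_force: [-0.2, -1.3, -3.3]
opening: 0.035
grasp_force: 52.7
```

>>> step_arm([
  {"dx": -0.4, "dy": -0.1, "dz": 0.02, "ax": 0, "ay": 0, "az": 0, "gripper": 0.3},
  {"dx": -0.8, "dy": -0.2, "dz": 0.02, "ax": 0, "ay": 0, "az": 0, "gripper": 0.3},
  {"dx": -0.92, "dy": -0.2, "dz": 0.02, "ax": 0, "ay": 0, "az": 0, "gripper": 0.3},
  {"dx": -0.92, "dy": -0.2, "dz": 0.02, "ax": 0, "ay": 0, "az": 0, "gripper": 0.3},
  {"dx": -0.92, "dy": -0.2, "dz": 0.02, "ax": 0, "ay": 0, "az": 0, "gripper": 0.3},
])

```text
time_s: 29.23
eef_pos: [0.5571, -0.0788, 0.0985]
tool_rot: [[0.119, 0.993, -0.001], [0.993, -0.119, 0.0], [0.0, -0.001, -1.0]]
contact_force: [1.1, 1.2, -4.0]
opening: 0.0349
grasp_force: 52.7
```

```bash
python3 plan.py ".5563 -.0792 .06 83.3" ".5563 -.0792 .0295 83.3"
```

```text
at [ 5.57100e-01 -7.88000e-02  9.85000e-02  8.31804e+01] t 29.23
1 [-0.005, -0.008, 0.385] az -0.0003
 -> [ 5.56300e-01 -7.92000e-02  6.00000e-02  8.32884e+01]
1 [0.0, 0.0, 0.305] az -0.0
 -> [ 5.56300e-01 -7.92000e-02  2.95000e-02  8.32884e+01]
```

>>> step_arm([
  {"dx": 0, "dy": -0.01, "dz": 0.2, "ax": 0, "ay": 0, "az": 0, "gripper": 0.3},
  {"dx": 0, "dy": -0.01, "dz": 0.4, "ax": 0, "ay": 0, "az": 0, "gripper": 0.3},
  {"dx": 0, "dy": -0.01, "dz": 0.58, "ax": 0, "ay": 0, "az": 0, "gripper": 0.3},
  {"dx": 0, "dy": -0.01, "dz": 0.67, "ax": 0, "ay": 0, "az": 0, "gripper": 0.3},
  {"dx": 0, "dy": -0.01, "dz": 0.67, "ax": 0, "ay": 0, "az": 0, "gripper": 0.3},
  {"dx": 0, "dy": -0.01, "dz": 0.67, "ax": 0, "ay": 0, "az": 0, "gripper": 0.3},
])

```text
time_s: 29.73
eef_pos: [0.5567, -0.0774, 0.0324]
tool_rot: [[0.117, 0.993, -0.001], [0.993, -0.117, 0.0], [0.0, -0.001, -1.0]]
contact_force: [0.3, -0.2, -2.4]
opening: 0.035
grasp_force: 52.6
```

>>> step_arm([
  {"dx": 0, "dy": 0, "dz": 0.01, "ax": 0, "ay": 0, "az": 0, "gripper": 0.3},
  {"dx": 0, "dy": 0, "dz": 0.015, "ax": 0, "ay": 0, "az": 0, "gripper": 0.3},
  {"dx": 0, "dy": 0, "dz": 0.015, "ax": 0, "ay": 0, "az": 0, "gripper": 0.3},
])

```text
time_s: 29.98
eef_pos: [0.557, -0.0781, 0.0315]
tool_rot: [[0.117, 0.993, 0.001], [0.993, -0.117, 0.0], [0.0, 0.001, -1.0]]
contact_force: [0.7, 0.5, -3.0]
opening: 0.0348
grasp_force: 52.6
```

>>> step_arm([
  {"dx": 0, "dy": 0, "dz": 0.012, "ax": 0, "ay": 0, "az": 0, "gripper": 0.3},
  {"dx": 0, "dy": 0, "dz": 0.024, "ax": 0, "ay": 0, "az": 0, "gripper": 0.3},
  {"dx": 0, "dy": 0, "dz": 0.024, "ax": 0, "ay": 0, "az": 0, "gripper": 0.3},
])

```text
time_s: 30.23
eef_pos: [0.5568, -0.0781, 0.0286]
tool_rot: [[0.117, 0.993, 0.0], [0.993, -0.117, 0.0], [0.0, 0.0, -1.0]]
contact_force: [0.6, 0.2, -2.4]
opening: 0.035
grasp_force: 52.7
```

```bash
python3 plan.py ".5563 -.0792 .0288 83.3"
```

```text
at [ 5.56800e-01 -7.81000e-02  2.86000e-02  8.32657e+01] t 30.23
1 [-0.011, -0.003, -0.002] az -0.0001
 -> [ 5.56300e-01 -7.92000e-02  2.88000e-02  8.33017e+01]
```

>>> step_arm([
  {"dx": 0, "dy": 0, "dz": 0.01, "ax": 0, "ay": 0, "az": 0, "gripper": 0.3},
  {"dx": 0, "dy": 0, "dz": 0.01, "ax": 0, "ay": 0, "az": 0, "gripper": 0.3},
])

```text
time_s: 30.4
eef_pos: [0.5568, -0.0781, 0.0285]
tool_rot: [[0.117, 0.993, 0.001], [0.993, -0.117, -0.0], [-0.0, 0.001, -1.0]]
contact_force: [-4.2, 1.3, 20.3]
opening: 0.0345
grasp_force: 55.3
```

>>> step_arm([
  {"dx": 0, "dy": 0, "dz": 0, "ax": 0, "ay": 0, "az": 0, "gripper": 1},
  {"dx": 0, "dy": 0, "dz": 0, "ax": 0, "ay": 0, "az": 0, "gripper": 1},
  {"dx": 0, "dy": 0, "dz": 0, "ax": 0, "ay": 0, "az": 0, "gripper": 1},
  {"dx": 0, "dy": 0, "dz": 0, "ax": 0, "ay": 0, "az": 0, "gripper": 1},
  {"dx": 0, "dy": 0, "dz": -0.3, "ax": 0, "ay": 0, "az": 0, "gripper": 1},
  {"dx": 0, "dy": 0, "dz": -0.6, "ax": 0, "ay": 0, "az": 0, "gripper": 1},
  {"dx": 0, "dy": 0, "dz": -1, "ax": 0, "ay": 0, "az": 0, "gripper": 1},
  {"dx": 0, "dy": 0, "dz": -1, "ax": 0, "ay": 0, "az": 0, "gripper": 1},
  {"dx": 0, "dy": 0, "dz": -1, "ax": 0, "ay": 0, "az": 0, "gripper": 1},
])

```text
time_s: 31.15
eef_pos: [0.5574, -0.0783, 0.1292]
tool_rot: [[0.117, 0.993, 0.003], [0.993, -0.117, -0.0], [0.0, 0.003, -1.0]]
contact_force: [-0.1, -0.1, -0.4]
opening: 0.0855
grasp_force: 0.0
```

```bash
python3 plan.py ".4512 .2322 .11 106" ".4512 .2322 .018 106"
```

```text
at [ 5.57400e-01 -7.83000e-02  1.29200e-01  8.32539e+01] t 31.15
4 [1.0, -0.48, 0.065] az -0.0632
3 [1.0, -0.05, 0.059] az 0.0
3 [1.0, -0.051, 0.058] az 0.0
1 [0.17, -0.008, 0.01] az 0.0
 -> [  0.4512   0.2322   0.11   106.0059]
3 [-0.0, -0.0, 0.92] az 0.0
 -> [4.512000e-01 2.322000e-01 1.800000e-02 1.060059e+02]
```

>>> step_arm([
  {"dx": 0.4, "dy": -0.2, "dz": 0, "ax": 0, "ay": 0, "az": -0.063, "gripper": 1},
  {"dx": 1, "dy": -0.48, "dz": 0.06, "ax": 0, "ay": 0, "az": -0.063, "gripper": 1},
  {"dx": 1, "dy": -0.48, "dz": 0.06, "ax": 0, "ay": 0, "az": -0.063, "gripper": 1},
  {"dx": 1, "dy": -0.48, "dz": 0.06, "ax": 0, "ay": 0, "az": -0.063, "gripper": 1},
])

```text
time_s: 31.48
eef_pos: [0.5186, 0.0327, 0.1205]
tool_rot: [[-0.289, 0.957, -0.003], [0.957, 0.289, 0.003], [0.004, -0.002, -1.0]]
contact_force: [-0.2, 1.0, 0.8]
opening: 0.0853
grasp_force: 0.0
```

>>> step_arm([
  {"dx": 1, "dy": -0.05, "dz": 0.06, "ax": 0, "ay": 0, "az": 0, "gripper": 1},
  {"dx": 1, "dy": -0.05, "dz": 0.06, "ax": 0, "ay": 0, "az": 0, "gripper": 1},
  {"dx": 1, "dy": -0.05, "dz": 0.06, "ax": 0, "ay": 0, "az": 0, "gripper": 1},
])

```text
time_s: 31.73
eef_pos: [0.4862, 0.1262, 0.1145]
tool_rot: [[-0.278, 0.96, -0.002], [0.96, 0.278, 0.002], [0.003, -0.001, -1.0]]
contact_force: [0.1, 0.5, 0.4]
opening: 0.0854
grasp_force: 0.0
```

>>> step_arm([
  {"dx": 0.5, "dy": -0.05, "dz": 0.03, "ax": 0, "ay": 0, "az": 0, "gripper": 1},
  {"dx": 0.8, "dy": -0.05, "dz": 0.06, "ax": 0, "ay": 0, "az": 0, "gripper": 1},
  {"dx": 1, "dy": -0.05, "dz": 0.06, "ax": 0, "ay": 0, "az": 0, "gripper": 1},
  {"dx": 1, "dy": -0.05, "dz": 0.06, "ax": 0, "ay": 0, "az": 0, "gripper": 1},
  {"dx": 1, "dy": -0.05, "dz": 0.06, "ax": 0, "ay": 0, "az": 0, "gripper": 1},
])

```text
time_s: 32.15
eef_pos: [0.4555, 0.2169, 0.1087]
tool_rot: [[-0.277, 0.961, -0.001], [0.961, 0.277, -0.001], [-0.0, -0.001, -1.0]]
contact_force: [0.3, -1.4, 0.7]
opening: 0.0854
grasp_force: 0.0
```

```bash
sed -i 's/\("v_block",bp(3,0,0))\)/\1,("step_block",bp(3.4,75,0)),("bar",[*bp(3,0,0)[:3],.0635])/' look2.py; python3 look2.py pics/s1.png 4; python3 plan.py ".4515 .2322 .06 106" ".4515 .2322 .0105 106"
```

```text
at [  0.4563   0.2153   0.109  105.89  ] t 32.25
2 [0.176, 0.001, 0.49] az -0.0003
 -> [4.51500e-01 2.32200e-01 6.00000e-02 1.05998e+02]
2 [-0.0, -0.0, 0.495] az -0.0
 -> [4.51500e-01 2.32200e-01 1.05000e-02 1.05998e+02]
```

View pics/s1.png

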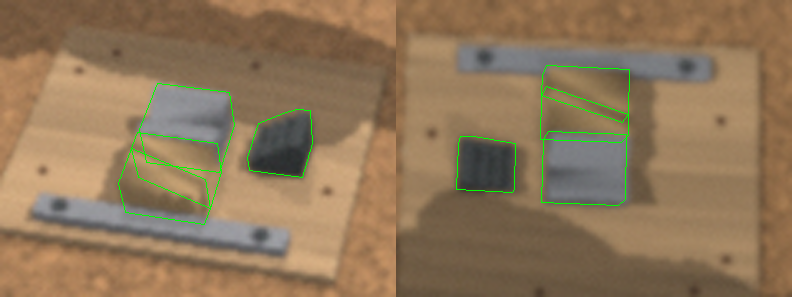

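The step block stands upright at its outline (crop 280,145 / 486,165), in line with the V-block and about 23 mm away. Now the bar.

>>> step_arm([
  {"dx": 0.176, "dy": 0, "dz": 0.3, "ax": 0, "ay": 0, "az": 0, "gripper": 1},
  {"dx": 0.176, "dy": 0, "dz": 0.49, "ax": 0, "ay": 0, "az": 0, "gripper": 1},
  {"dx": 0.176, "dy": 0, "dz": 0.49, "ax": 0, "ay": 0, "az": 0, "gripper": 1},
  {"dx": 0.176, "dy": 0, "dz": 0.49, "ax": 0, "ay": 0, "az": 0, "gripper": 1},
  {"dx": 0.176, "dy": 0, "dz": 0.8, "ax": 0, "ay": 0, "az": 0, "gripper": 1},
  {"dx": 0.176, "dy": 0, "dz": 0.98, "ax": 0, "ay": 0, "az": 0, "gripper": 1},
  {"dx": 0.176, "dy": 0, "dz": 0.98, "ax": 0, "ay": 0, "az": 0, "gripper": 1},
  {"dx": 0.176, "dy": 0, "dz": 0.98, "ax": 0, "ay": 0, "az": 0, "gripper": 1},
], squeeze=40)

```text
time_s: 32.92
eef_pos: [0.4517, 0.2327, 0.0125]
tool_rot: [[-0.274, 0.962, -0.0], [0.962, 0.274, -0.0], [-0.0, -0.0, -1.0]]
contact_force: [1.2, 0.0, 0.4]
opening: 0.0854
grasp_force: 0.0
```

>>> step_arm([
  {"dx": 0, "dy": 0, "dz": 0, "ax": 0, "ay": 0, "az": 0, "gripper": 0.3},
  {"dx": 0, "dy": 0, "dz": 0, "ax": 0, "ay": 0, "az": 0, "gripper": 0.3},
  {"dx": 0, "dy": 0, "dz": 0, "ax": 0, "ay": 0, "az": 0, "gripper": 0.3},
  {"dx": 0, "dy": 0, "dz": 0, "ax": 0, "ay": 0, "az": 0, "gripper": 0.3},
  {"dx": 0, "dy": 0, "dz": 0, "ax": 0, "ay": 0, "az": 0, "gripper": 0.3},
  {"dx": 0, "dy": 0, "dz": 0, "ax": 0, "ay": 0, "az": 0, "gripper": 0.3},
  {"dx": 0, "dy": 0, "dz": 0, "ax": 0, "ay": 0, "az": 0, "gripper": 0.3},
  {"dx": 0, "dy": 0, "dz": 0, "ax": 0, "ay": 0, "az": 0, "gripper": 0.3},
])

```text
time_s: 33.58
eef_pos: [0.4516, 0.2334, 0.0124]
tool_rot: [[-0.275, 0.962, 0.001], [0.962, 0.275, 0.0], [0.0, 0.001, -1.0]]
contact_force: [-2.0, -0.4, 14.5]
opening: 0.0348
grasp_force: 38.4
```

>>> step_arm([
  {"dx": 0, "dy": 0, "dz": -0.3, "ax": 0, "ay": 0, "az": 0, "gripper": 0.3},
  {"dx": 0, "dy": 0, "dz": -0.6, "ax": 0, "ay": 0, "az": 0, "gripper": 0.3},
  {"dx": 0, "dy": 0, "dz": -1, "ax": 0, "ay": 0, "az": 0, "gripper": 0.3},
  {"dx": 0, "dy": 0, "dz": -1, "ax": 0, "ay": 0, "az": 0, "gripper": 0.3},
  {"dx": 0, "dy": 0, "dz": -1, "ax": 0, "ay": 0, "az": 0, "gripper": 0.3},
])

```text
time_s: 34.0
eef_pos: [0.452, 0.2335, 0.1133]
tool_rot: [[-0.274, 0.962, 0.003], [0.962, 0.274, 0.002], [0.001, 0.003, -1.0]]
contact_force: [-0.1, 0.4, -3.6]
opening: 0.0346
grasp_force: 42.9
```

```bash
python3 plan.py ".5463 -.1646 .12 83.3"
```

```text
at [  0.452    0.2335   0.1133 105.9285] t 34.0
4 [-1.0, -0.045, -0.016] az 0.0629
3 [-1.0, 0.365, -0.018] az -0.0
3 [-1.0, 0.364, -0.018] az -0.0
3 [-0.903, 0.33, -0.015] az -0.0
 -> [ 0.5463 -0.1646  0.12   83.2845]
```

>>> step_arm([
  {"dx": -0.4, "dy": -0.02, "dz": 0, "ax": 0, "ay": 0, "az": 0.063, "gripper": 0.3},
  {"dx": -1, "dy": -0.045, "dz": -0.02, "ax": 0, "ay": 0, "az": 0.063, "gripper": 0.3},
  {"dx": -1, "dy": -0.045, "dz": -0.02, "ax": 0, "ay": 0, "az": 0.063, "gripper": 0.3},
  {"dx": -1, "dy": -0.045, "dz": -0.02, "ax": 0, "ay": 0, "az": 0.063, "gripper": 0.3},
])

```text
time_s: 34.33
eef_pos: [0.4749, 0.131, 0.1127]
tool_rot: [[0.131, 0.991, -0.001], [0.991, -0.131, -0.003], [-0.003, -0.001, -1.0]]
contact_force: [0.2, -0.6, -2.5]
opening: 0.0346
grasp_force: 42.7
```

>>> step_arm([
  {"dx": -1, "dy": 0.36, "dz": -0.02, "ax": 0, "ay": 0, "az": 0, "gripper": 0.3},
  {"dx": -1, "dy": 0.36, "dz": -0.02, "ax": 0, "ay": 0, "az": 0, "gripper": 0.3},
  {"dx": -1, "dy": 0.36, "dz": -0.02, "ax": 0, "ay": 0, "az": 0, "gripper": 0.3},
])

```text
time_s: 34.58
eef_pos: [0.4984, 0.0284, 0.1146]
tool_rot: [[0.119, 0.993, -0.002], [0.993, -0.119, -0.002], [-0.002, -0.001, -1.0]]
contact_force: [0.5, -1.7, -2.3]
opening: 0.0344
grasp_force: 42.8
```

>>> step_arm([
  {"dx": -1, "dy": 0.36, "dz": -0.02, "ax": 0, "ay": 0, "az": 0, "gripper": 0.3},
  {"dx": -1, "dy": 0.36, "dz": -0.02, "ax": 0, "ay": 0, "az": 0, "gripper": 0.3},
  {"dx": -1, "dy": 0.36, "dz": -0.02, "ax": 0, "ay": 0, "az": 0, "gripper": 0.3},
])

```text
time_s: 34.83
eef_pos: [0.5223, -0.0757, 0.1165]
tool_rot: [[0.12, 0.993, -0.002], [0.993, -0.12, -0.002], [-0.002, -0.001, -1.0]]
contact_force: [1.3, -0.4, -2.5]
opening: 0.0346
grasp_force: 42.8
```

>>> step_arm([
  {"dx": -0.4, "dy": 0.14, "dz": -0.02, "ax": 0, "ay": 0, "az": 0, "gripper": 0.3},
  {"dx": -0.7, "dy": 0.25, "dz": -0.02, "ax": 0, "ay": 0, "az": 0, "gripper": 0.3},
  {"dx": -0.85, "dy": 0.33, "dz": -0.02, "ax": 0, "ay": 0, "az": 0, "gripper": 0.3},
  {"dx": -0.85, "dy": 0.33, "dz": -0.02, "ax": 0, "ay": 0, "az": 0, "gripper": 0.3},
  {"dx": -0.85, "dy": 0.33, "dz": -0.02, "ax": 0, "ay": 0, "az": 0, "gripper": 0.3},
  {"dx": -0.85, "dy": 0.33, "dz": -0.02, "ax": 0, "ay": 0, "az": 0, "gripper": 0.3},
])

```text
time_s: 35.33
eef_pos: [0.5449, -0.1583, 0.1187]
tool_rot: [[0.116, 0.993, -0.001], [0.993, -0.116, 0.001], [0.001, -0.001, -1.0]]
contact_force: [-0.5, 0.4, -2.4]
opening: 0.0343
grasp_force: 42.8
```

```bash
python3 plan.py ".5464 -.1636 .08 83.3" ".5464 -.1636 .057 83.3"
```

```text
at [ 0.5449 -0.1583  0.1187 83.3352] t 35.33
1 [-0.051, 0.021, 0.387] az 0.0001
 -> [ 5.46400e-01 -1.63600e-01  8.00000e-02  8.32992e+01]
1 [-0.0, -0.0, 0.23] az -0.0
 -> [ 5.46400e-01 -1.63600e-01  5.70000e-02  8.32992e+01]
```

>>> step_arm([
  {"dx": -0.05, "dy": 0.02, "dz": 0.2, "ax": 0, "ay": 0, "az": 0, "gripper": 0.3},
  {"dx": -0.05, "dy": 0.02, "dz": 0.38, "ax": 0, "ay": 0, "az": 0, "gripper": 0.3},
  {"dx": -0.05, "dy": 0.02, "dz": 0.45, "ax": 0, "ay": 0, "az": 0, "gripper": 0.3},
  {"dx": -0.05, "dy": 0.02, "dz": 0.45, "ax": 0, "ay": 0, "az": 0, "gripper": 0.3},
  {"dx": -0.05, "dy": 0.02, "dz": 0.45, "ax": 0, "ay": 0, "az": 0, "gripper": 0.3},
])

```text
time_s: 35.75
eef_pos: [0.5468, -0.1638, 0.0748]
tool_rot: [[0.116, 0.993, -0.0], [0.993, -0.116, 0.0], [0.0, -0.0, -1.0]]
contact_force: [0.1, 0.1, -2.8]
opening: 0.0346
grasp_force: 42.8
```

```bash
python3 plan.py ".5464 -.1636 .06 83.3" ".5464 -.1636 .055 83.3"; python3 look2.py pics/b1.png 1
```

```text
at [ 5.46800e-01 -1.63800e-01  7.48000e-02  8.33317e+01] t 35.75
1 [0.001, -0.004, 0.148] az 0.0001
 -> [ 5.46400e-01 -1.63700e-01  6.00000e-02  8.32957e+01]
1 [0.0, -0.0, 0.05] az -0.0
 -> [ 5.46400e-01 -1.63700e-01  5.50000e-02  8.32957e+01]
```

View pics/b1.png

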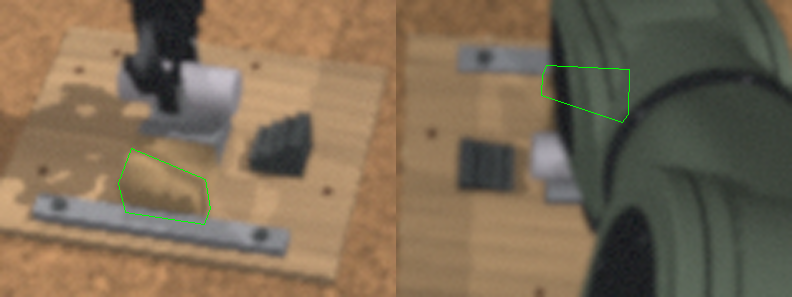

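>>> step_arm([
  {"dx": 0, "dy": 0, "dz": 0.1, "ax": 0, "ay": 0, "az": 0, "gripper": 0.3},
  {"dx": 0, "dy": 0, "dz": 0.16, "ax": 0, "ay": 0, "az": 0, "gripper": 0.3},
  {"dx": 0, "dy": 0, "dz": 0.18, "ax": 0, "ay": 0, "az": 0, "gripper": 0.3},
  {"dx": 0, "dy": 0, "dz": 0.18, "ax": 0, "ay": 0, "az": 0, "gripper": 0.3},
])

```text
time_s: 36.18
eef_pos: [0.5464, -0.1645, 0.0558]
tool_rot: [[0.117, 0.993, -0.001], [0.993, -0.117, 0.0], [0.0, -0.001, -1.0]]
contact_force: [-0.2, 0.3, -2.8]
opening: 0.0345
grasp_force: 42.8
```

>>> step_arm([
  {"dx": 0, "dy": 0, "dz": 0.01, "ax": 0, "ay": 0, "az": 0, "gripper": 0.3},
  {"dx": 0, "dy": 0, "dz": 0.01, "ax": 0, "ay": 0, "az": 0, "gripper": 0.3},
])

```text
time_s: 36.35
eef_pos: [0.5467, -0.1646, 0.0555]
tool_rot: [[0.117, 0.993, 0.0], [0.993, -0.117, 0.0], [0.0, 0.0, -1.0]]
contact_force: [-0.9, 0.0, -2.6]
opening: 0.0346
grasp_force: 42.8
```

>>> step_arm([
  {"dx": 0, "dy": 0, "dz": 0.007, "ax": 0, "ay": 0, "az": 0, "gripper": 0.3},
  {"dx": 0, "dy": 0, "dz": 0.007, "ax": 0, "ay": 0, "az": 0, "gripper": 0.3},
])

```text
time_s: 36.52
eef_pos: [0.5468, -0.1647, 0.055]
tool_rot: [[0.117, 0.993, 0.0], [0.993, -0.117, -0.0], [0.0, 0.0, -1.0]]
contact_force: [-0.2, -0.0, -0.8]
opening: 0.0346
grasp_force: 43.1
```

>>> step_arm([
  {"dx": 0, "dy": 0, "dz": 0.005, "ax": 0, "ay": 0, "az": 0, "gripper": 0.3},
  {"dx": 0, "dy": 0, "dz": 0.005, "ax": 0, "ay": 0, "az": 0, "gripper": 0.3},
])

```text
time_s: 36.68
eef_pos: [0.5468, -0.1647, 0.0548]
tool_rot: [[0.117, 0.993, 0.0], [0.993, -0.117, -0.0], [-0.0, 0.0, -1.0]]
contact_force: [-3.0, 0.7, 8.7]
opening: 0.0345
grasp_force: 43.8
```

>>> step_arm([
  {"dx": 0, "dy": 0, "dz": -0.003, "ax": 0, "ay": 0, "az": 0, "gripper": 0.3},
  {"dx": 0, "dy": 0, "dz": -0.003, "ax": 0, "ay": 0, "az": 0, "gripper": 0.6},
  {"dx": 0, "dy": 0, "dz": -0.003, "ax": 0, "ay": 0, "az": 0, "gripper": 1},
  {"dx": 0, "dy": 0, "dz": -0.003, "ax": 0, "ay": 0, "az": 0, "gripper": 1},
  {"dx": 0, "dy": 0, "dz": -0.003, "ax": 0, "ay": 0, "az": 0, "gripper": 1},
  {"dx": 0, "dy": 0, "dz": -0.003, "ax": 0, "ay": 0, "az": 0, "gripper": 1},
  {"dx": 0, "dy": 0, "dz": -0.003, "ax": 0, "ay": 0, "az": 0, "gripper": 1},
])

```text
time_s: 37.27
eef_pos: [0.5467, -0.1646, 0.0546]
tool_rot: [[0.117, 0.993, -0.0], [0.993, -0.117, 0.0], [0.0, -0.0, -1.0]]
contact_force: [0.1, -0.1, -0.1]
opening: 0.0857
grasp_force: 0.0
```

>>> step_arm([
  {"dx": 0, "dy": 0, "dz": -0.2, "ax": 0, "ay": 0, "az": 0, "gripper": 1},
  {"dx": 0, "dy": 0, "dz": -0.5, "ax": 0, "ay": 0, "az": 0, "gripper": 1},
  {"dx": 0, "dy": 0, "dz": -0.9, "ax": 0, "ay": 0, "az": 0, "gripper": 1},
  {"dx": 0, "dy": 0, "dz": -1, "ax": 0, "ay": 0, "az": 0, "gripper": 1},
  {"dx": 0, "dy": 0, "dz": -1, "ax": 0, "ay": 0, "az": 0, "gripper": 1},
])

```text
time_s: 37.68
eef_pos: [0.5479, -0.165, 0.1576]
tool_rot: [[0.118, 0.993, 0.005], [0.993, -0.118, -0.001], [-0.001, 0.005, -1.0]]
contact_force: [-0.3, 0.4, -0.3]
opening: 0.0854
grasp_force: 0.0
```

>>> step_arm([
  {"dx": 1, "dy": 0, "dz": 0, "ax": 0, "ay": 0, "az": 0, "gripper": 1},
  {"dx": 1, "dy": 0, "dz": 0, "ax": 0, "ay": 0, "az": 0, "gripper": 1},
  {"dx": 1, "dy": 0, "dz": 0, "ax": 0, "ay": 0, "az": 0, "gripper": 1},
])

```text
time_s: 37.93
eef_pos: [0.5586, -0.0598, 0.154]
tool_rot: [[0.113, 0.994, -0.0], [0.994, -0.113, 0.003], [0.003, -0.001, -1.0]]
contact_force: [-0.5, 1.7, 0.3]
opening: 0.0854
grasp_force: 0.0
```

>>> step_arm([
  {"dx": 1, "dy": 0, "dz": 0, "ax": 0, "ay": 0, "az": 0, "gripper": 1},
  {"dx": 1, "dy": 0, "dz": 0, "ax": 0, "ay": 0, "az": 0, "gripper": 1},
  {"dx": 1, "dy": 0, "dz": 0, "ax": 0, "ay": 0, "az": 0, "gripper": 1},
])

```text
time_s: 38.18
eef_pos: [0.5699, 0.0401, 0.1539]
tool_rot: [[0.112, 0.994, -0.001], [0.994, -0.112, 0.003], [0.003, -0.001, -1.0]]
contact_force: [-0.4, 1.5, -1.0]
opening: 0.0856
grasp_force: 0.0
```

>>> step_arm([
  {"dx": 0.6, "dy": 0, "dz": 0, "ax": 0, "ay": 0, "az": 0, "gripper": 1},
  {"dx": 1, "dy": 0, "dz": 0, "ax": 0, "ay": 0, "az": 0, "gripper": 1},
  {"dx": 1, "dy": 0, "dz": 0, "ax": 0, "ay": 0, "az": 0, "gripper": 1},
  {"dx": 1, "dy": 0, "dz": 0, "ax": 0, "ay": 0, "az": 0, "gripper": 1},
  {"dx": 1, "dy": 0, "dz": 0, "ax": 0, "ay": 0, "az": 0, "gripper": 1},
])

```text
time_s: 38.6
eef_pos: [0.5815, 0.134, 0.1537]
tool_rot: [[0.116, 0.993, -0.001], [0.993, -0.116, -0.0], [-0.001, -0.001, -1.0]]
contact_force: [-0.1, -1.1, -0.5]
opening: 0.0852
grasp_force: 0.0
```

```bash
python3 look2.py pics/b2.png 5; python3 - <<'E'
from h import *
B=np.array([.5429,-.1642]);t=-.1165;R=np.array([[np.cos(t),-np.sin(t)],[np.sin(t),np.cos(t)]])
for c in("scene","top"):
    for d in manip.outline_of(c,"bar"):
        m=d["region"]*1.;v,u=np.nonzero(m);x=onplane(c,(u.mean(),v.mean()),.06)
        if x[1]>0:continue
        q,f=fit("bar",{c:m},(*x,[t]),False,.0635);print(c,round(d["conf"],2),"board mm",np.round(R.T@(q[:2]-B)*1e3,1),"yaw",round(np.degrees(q[2]-t),1),round(f,3))
E
```

```text
top 0.72 board mm [ 2.4 -1. ] yaw -1.3 0.157
```

View pics/b2.png

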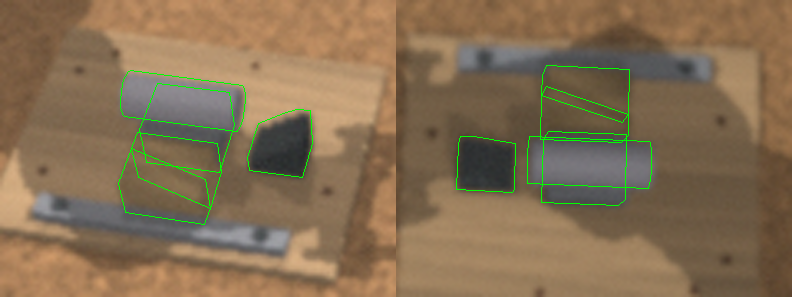

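The bar lies centred in the groove (scene crop 183,101; top crop 590,162), and every part matches its target outline. I'm handing in.

```bash
python3 -c "
from cell import manip
print(manip.hand_in())"
```

```text
the job is handed in; nothing more can be done
None
```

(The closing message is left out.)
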